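# Stack the test sieves on the shaker

## Task

Get the sieve shaker ready for a sediment sample: on the steel catch pan fixed to the grey shaker, stack the fine sieve (green), then the medium (yellow), then the coarse (blue), and last the white lid, one at a time in that order, each upright and fully seated in the one below. Let go of everything, and leave the specimen jar, the red vial rack and the computer mouse where they are.

Things in the scene. Friction and masses are not known exactly. Their poses are not given: they have to be found in the camera images.
- fine_center (a point): Fine sieve: round green frame, very close mesh, ~90 g, upright on the bench. 60 mm diameter, 36 mm tall: wall 30 mm tall (bore 54 mm) above a tapered skirt 6 mm tall (49 mm, 41 mm at the foot) that enters the bore below until the wall rests on that rim. Mesh 9 mm above the foot. Point: centre, on the axis, 18 mm above the foot; z up. Seated: 12 mm above the pan-rim point.
- medium_center (a point): Medium sieve: round yellow frame, 6 mm mesh, ~90 g, upright on the bench. 60 mm diameter, 36 mm tall: wall 30 mm tall (bore 54 mm) above a tapered skirt 6 mm tall (49 mm, 41 mm at the foot) that enters the bore below until the wall rests on that rim. Mesh 9 mm above the foot. Point: centre, on the axis, 18 mm above the foot; z up. Seated: 30 mm above the sieve below.
- coarse_center (a point): Coarse sieve: round blue frame, 12.5 mm mesh, ~90 g, upright on the bench. 60 mm diameter, 36 mm tall: wall 30 mm tall (bore 54 mm) above a tapered skirt 6 mm tall (49 mm, 41 mm at the foot) that enters the bore below until the wall rests on that rim. Mesh 9 mm above the foot. Point: centre, on the axis, 18 mm above the foot; z up. Seated: 30 mm above the sieve below.
- lid_center (a point): Lid: white round cap, closed top with a small grey dot, ~70 g, upright on the bench. 60 mm diameter, 32 mm tall: cap 26 mm tall (top edge bevelled 3 mm) above the same 6 mm tapered skirt as the sieves (49 mm, 41 mm at the foot). Point: centre, on the axis, 16 mm above the foot; z up. Seated: 28 mm above the point of the sieve below.
- pan_rim (a point): Catch pan of the sieve shaker: steel cup, open upward, 60 mm outside, 54 mm bore, 26 mm deep, fixed on the middle of a grey round foot (116 mm across, 20 mm tall) that does not move. Point: centre of its mouth at rim height, 50 mm above the bench; z up.
- jar_center (a point): Bystander: a loose specimen jar of clear glass with a brass-coloured cap, 54 mm in diameter, 75 mm tall, standing on the bench among the sieves. The point is its centre, 37.5 mm up. Leave it alone.
- rack: Bystander: a loose red vial rack with five amber vials with white caps, 56 x 150 mm and 63 mm tall, long side along its y axis, to the robot's left. Origin: centre of its underside. Leave it alone.
- mouse: Bystander: a loose grey and black computer mouse, 105 (its x) x 60 x 35 mm tall, to the robot's right. Origin: centre of its underside. Leave it alone.
There are look-alikes about, which are no part of the job. Of the things like the part that bears fine_center, leave any that is pink; of the rest the smaller one is meant.

How it is judged:
By the outcome, as a careful person would: the job done as asked, in the order asked, and still so for the second after the job is handed in, with the robot touching nothing.
It also fails if it takes over 115 s, if anything falls off the work surface, if the arm or the gripper's body presses on something with over 40 N, if the wrist force passes 120 N, or if a joint passes its speed limit or range.

## Robot

A 6-joint arm with a two-finger parallel gripper is mounted at the origin on the work surface. World frame = base frame: x ahead of the robot, y to its left, z up, the work surface at z = 0. Lengths are in m, angles in rad, forces in N, time in s.
With the tool pointing down it reaches from about 0.35 to 0.775 m from the base axis. Payload 5.5 kg.
Tool frame: the origin (TCP) lies between the finger pads; the fingertips stand 19 mm ahead of it and the grasp point (between the pads) is the TCP (env.tcp_to_tips is the distance from the TCP to the fingertips, in m); z points along the fingers, y is the direction in which the jaws open and shut (so a half turn about z gives the same grasp; the last joint's range is limited). The gripper opens to 85 mm and grips with 20 to 120 N. Pads are 22 mm wide; open, the fingers measure 114 mm over their backs; the gripper's body (76 mm by 85 mm) begins 54 mm behind the grasp point. The pads swing forward as they close: fully open they stand 13 mm farther back than shut.
Start: joints at [1.168, 0.313, 0.046, 1.304, 0, 1.431], TCP at [0.149, 0.555, 0.217] pointing down, gripper open.
Joint ranges: [-2.76, 2.76], [-0.86, 1.69], [-1.03, 1.26], [-2.2, 2.34], [-1.47, 1.5], [-3.14, 3.14]. Speed limits (rad/s): [2.57, 2.57, 3.14, 3.14, 3.14, 3.14].

## Interface

Orientations are given as a unit quaternion [w, x, y, z].
In Python, from workcell import env, eyes, job gives the robot as it stands. The module is installed in compiled form; this text tells all that it offers.
- The arm moves only by the tool move_arm, never from a script. Its argument "commands" is a list of rows, each a list of 3 entries, a list of its own where there are three numbers: the shift along the world's x, y, z as a fraction of full scale, then the turn, a rotation vector about the world's x, y, z as a fraction of full scale, then the gripper command: -1 is shut, 1 is fully open, values between are in proportion. In form: [[[x, y, z], [wx, wy, wz], gripper], ...]. A call has 1 to 5 rows; each row shifts and turns the commanded pose from where the row before left it; what a row does not reach is not made up. Full scale, the value 1, is 0.04 m for a shift and 8 degrees for a turn. A row lasts 1/10 s, in which the tool goes at most 50 mm and 8.59 degrees, less where a joint would pass 70% of its speed; a pose out of reach is approached as far as the arm can. A call with a number of a shift or a turn outside -1 to 1 is refused whole. A call with a gripper value outside its range is refused whole. The fingers move at their own pace and stop on an object; "newtons" is the grip in N (left out, the last holds). Time passes only in rows, so rows that do not move let the fingers close. It gives the time, the measured TCP pose, the force and the opening at its end, in the units of the state.
- env.get_state(): the state, without advancing time (a new reading comes with each control period).
- eyes.read_camera(name): name is "scene" or "top" or "wrist"; returns a dict with "frame" (420x560x3 uint8, red, green, blue), "mtx" (3x3 intrinsics, pixels), "camera_from_world" (4x4, takes a point from world to camera coordinates); the wrist camera has in their place "mount" (4x4, takes a point from camera to tool coordinates, whose origin is the TCP and whose axes are the flange's). Camera axes: x right, y down, z forward; pixel columns grow to the right and rows downward; lengths in m; the calibration is good to about 2 mm. A picture is of the moment at which its call begins: read the wrist's pose just before it. There is no depth.
- job.hand_in(): hands the job in, once; it reports no verdict.
The state is a dict: "clock": time; "joint_pos": joint angles; "qvel": joint speeds; "tau": joint torques, N m; "tcp_pos": TCP position; "orientation": TCP orientation; "wrist_force": force on the tool from outside, world axes, zero at the start; "ft_torque": the same for the moment, N m; "finger_gap": finger opening in m.
Only numpy, scipy, OpenCV 4.12 (cv2) and the standard library are available. Lean on these libraries where they do the work, as an engineer would, in place of code of your own. Each camera call takes 0.05 s, during which the arm holds its last target.

## Working session

There is one attempt and no reset: what is moved stays moved. The work goes in short steps, Python scripts to look and compute and a tool call to move; the robot and the scene stay as the last step left them, time stands still between calls to the robot, and variables do not carry over. Pictures are saved under pics/ and viewed, and the job is handed in when it is done.

Besides the shell and the picture viewer there is one more tool, called after "Emit:" as name([rows], argument=value, ...), one row to a line, values as JSON. move_arm: Moves the arm, as the interface text tells. Its arguments: {"type":"object","properties":{"commands":{"type":"array","items":{"type":"array"}},"newtons":{"type":"number"}},"required":["commands"]}

```bash
mkdir -p pics; python3 - <<'E'
from workcell import env, eyes, job
import cv2, numpy as np
print(env.get_state())
for n in ["scene","top","wrist"]:
    r=eyes.read_camera(n)
    cv2.imwrite(f"pics/{n}0.png",cv2.cvtColor(r["frame"],cv2.COLOR_RGB2BGR))
    print(n,np.round(r["mtx"],1).tolist(), np.round(r.get("camera_from_world",r.get("mount")),3).tolist())
E
```

```text
{'clock': 0.0, 'joint_pos': array([1.16839727e+00, 3.14007209e-01, 4.49606131e-02, 1.30359297e+00,
       8.69013412e-06, 1.43120006e+00]), 'qvel': array([ 7.37372834e-05, -1.29756631e-05,  1.31616381e-03, -4.42625987e-04,
       -1.98571303e-03, -6.64507771e-05]), 'tau': array([ 4.41127395e-04, -4.80630934e+01,  2.98530096e+01,  1.97612605e-02,
        9.98931199e-06,  9.56840474e-07]), 'tcp_pos': array([0.14916825, 0.55475258, 0.21629751]), 'orientation': array([-2.50897926e-04,  1.31023536e-01,  9.91378829e-01, -8.86823062e-04]), 'wrist_force': array([ 0.4808899 ,  0.07941798, -0.12036615]), 'ft_torque': array([0.04425082, 0.02233042, 0.0788452 ]), 'finger_gap': 0.08517146626438801}
scene [[444.2, 0.0, 277.1], [0.0, 444.2, 213.1], [0.0, 0.0, 1.0]] [[-0.784, 0.621, 0.018, 0.38], [0.447, 0.585, -0.677, -0.16], [-0.431, -0.522, -0.736, 1.491], [0.0, 0.0, 0.0, 1.0]]
top [[391.4, 0.0, 283.9], [0.0, 391.4, 212.1], [0.0, 0.0, 1.0]] [[0.02, -1.0, -0.004, -0.009], [-0.993, -0.02, -0.114, 0.491], [0.114, 0.006, -0.993, 1.327], [0.0, 0.0, 0.0, 1.0]]
wrist [[365.2, 0.0, 270.4], [0.0, 365.2, 210.4], [0.0, 0.0, 1.0]] [[0.0, -0.957, -0.29, 0.074], [1.0, -0.0, 0.001, -0.001], [-0.001, -0.29, 0.957, -0.157], [0.0, 0.0, 0.0, 1.0]]
```

View pics/top0.png

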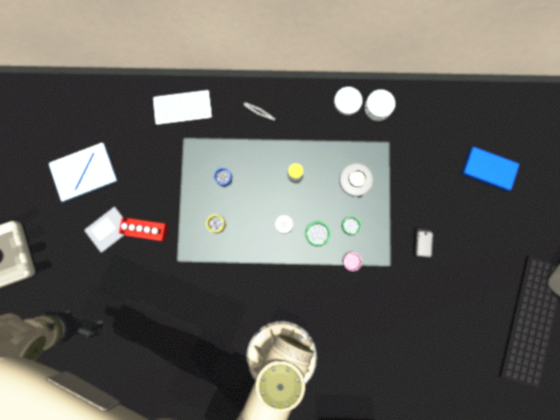

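View pics/scene0.png

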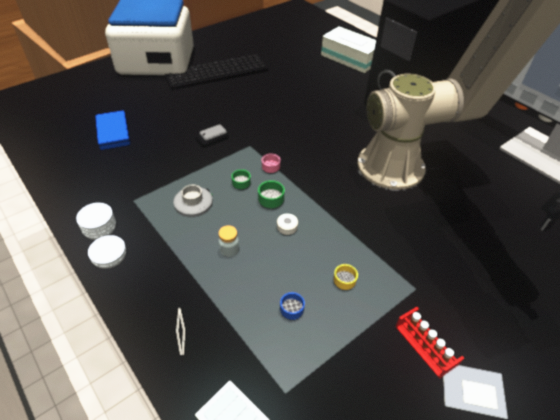

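View pics/wrist0.png

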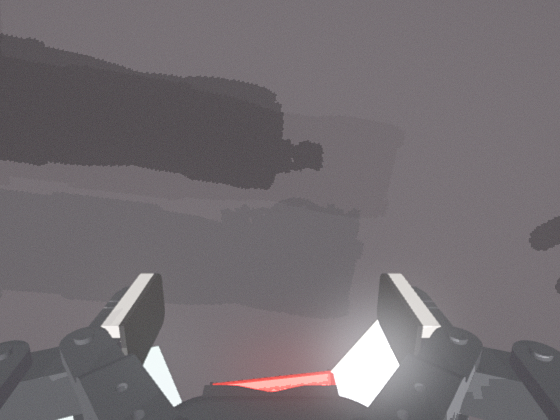

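The top view shows the small green sieve near (351,226), a larger green one at (317,234), pink at (352,261), yellow (215,224), blue (223,177), the lid (284,224), the jar (296,171), and the pan (356,180). Next I'll zoom in and localise each one.

```bash
cat > h.py <<'E'
from workcell import env, eyes, job
import cv2, numpy as np
from scipy.spatial.transform import Rotation as R
def cam(name):
    s=env.get_state(); r=eyes.read_camera(name)
    if name=="wrist":
        T=np.eye(4); q=s["orientation"]; T[:3,:3]=R.from_quat(q[[1,2,3,0]]).as_matrix(); T[:3,3]=s["tcp_pos"]
        C=np.linalg.inv(T@r["mount"])
    else: C=r["camera_from_world"]
    return r["frame"],r["mtx"],C
def back(K,C,uv,z):
    W=np.linalg.inv(C); d=W[:3,:3]@np.linalg.inv(K)@np.array([uv[0],uv[1],1.]); o=W[:3,3]
    return o+d*(z-o[2])/d[2]
def proj(K,C,P):
    p=C[:3,:3]@np.asarray(P)+C[:3,3]; q=K@p; return q[:2]/q[2]
def save(f,n,crop=None,k=1):
    if crop: f=f[crop[1]:crop[3],crop[0]:crop[2]]
    f=cv2.resize(f,None,fx=k,fy=k,interpolation=cv2.INTER_CUBIC)
    cv2.imwrite(n,cv2.cvtColor(f,cv2.COLOR_RGB2BGR))
E
python3 - <<'E'
from h import *
f,K,C=cam("top")
save(f,"pics/top1.png",(180,130,400,280),3.6)
for n,uv,z in [("fine",(351,226),.036),("big",(317,234),.036),("pink",(352,261),.036),("yel",(215,224),.036),("blue",(223,177),.036),("lid",(284,224),.032),("jar",(296,171),.075),("pan",(357,180),.05)]:
    print(n,np.round(back(K,C,uv,z),3))
f,K,C=cam("scene")
save(f,"pics/sc1.png",(140,140,420,340),2.8)
for n,uv,z in [("fine",(242,179),.036),("yel",(346,270),.036),("blue",(292,300),.036),("lid",(288,221),.032),("jar",(229,234),.075),("pan",(192,190),.05)]:
    print(n,np.round(back(K,C,uv,z),3))
E
```

```text
fine [ 0.447 -0.23   0.036]
big [ 0.417 -0.114  0.036]
pink [ 0.328 -0.233  0.036]
yel [0.444 0.236 0.036]
blue [0.609 0.215 0.036]
lid [ 0.449 -0.     0.032]
jar [ 0.626 -0.037  0.075]
pan [ 0.605 -0.248  0.05 ]
fine [ 0.455 -0.214  0.036]
yel [0.44  0.232 0.036]
blue [0.609 0.215 0.036]
lid [0.45  0.006 0.032]
jar [ 0.629 -0.026  0.075]
pan [ 0.609 -0.252  0.05 ]
```

View pics/top1.png

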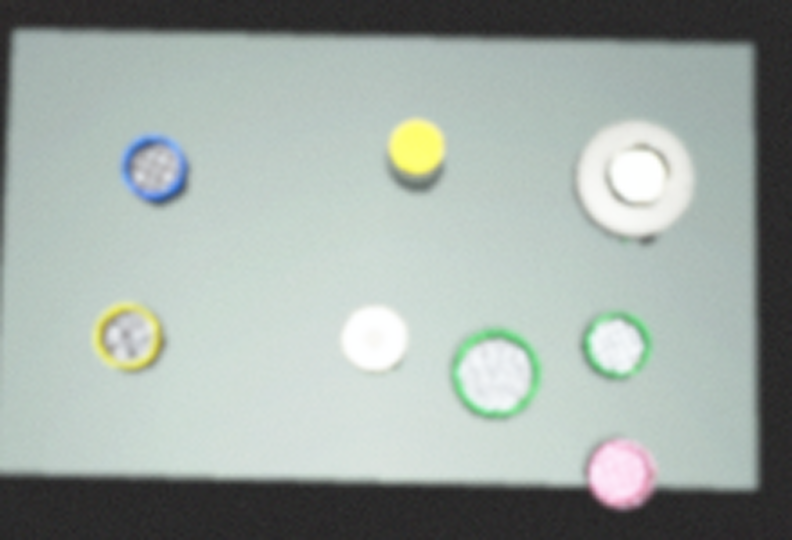

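View pics/sc1.png

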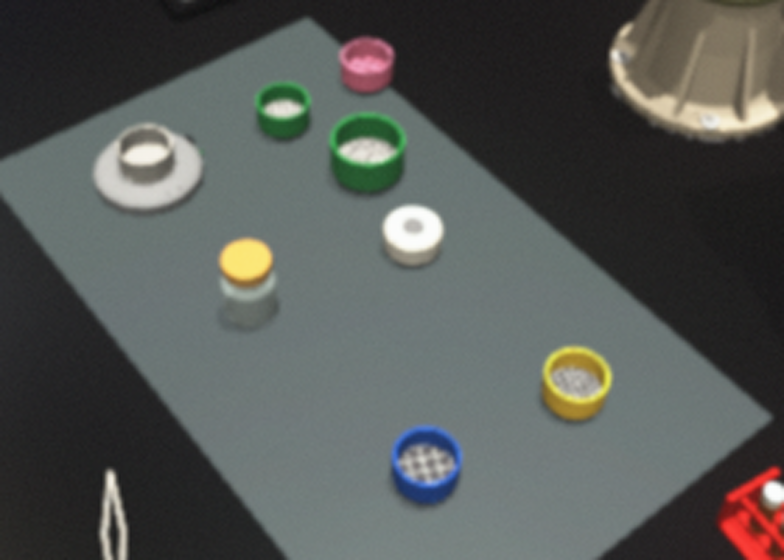

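Identities are clear: the smaller non-pink green sieve at about (0.45,-0.23) is the fine one, and the big green is a decoy. I'll move over the medium on the way and square the jaws to world y.

Emit:
move_arm([
  [[0.75, -0.8, 0], [0, 0, 0.95], 1],
  [[0.75, -0.8, 0], [0, 0, 0.94], 1],
  [[0.75, -0.8, 0], [0, 0, 0], 1],
  [[0.75, -0.8, 0], [0, 0, 0], 1],
  [[0.75, -0.8, 0], [0, 0, 0], 1],
])

```text
clock: 0.75
tcp_pos: [0.3002, 0.3939, 0.2172]
orientation: [0.0, -0.001, 1.0, 0.0]
wrist_force: [0.6, 0.4, 0.1]
finger_gap: 0.0854
```

Emit:
move_arm([
  [[0.75, -0.8, 0], [0, 0, 0], 1],
  [[0.75, -0.8, 0], [0, 0, 0], 1],
  [[0.75, -0.8, 0], [0, 0, 0], 1],
  [[0.75, -0.8, 0], [0, 0, 0], 1],
  [[0.75, -0.8, 0], [0, 0, 0], 1],
])

```text
clock: 1.25
tcp_pos: [0.4504, 0.2338, 0.2173]
orientation: [0.0, -0.001, 1.0, 0.0]
wrist_force: [0.5, 1.3, 0.5]
finger_gap: 0.0852
```

```bash
python3 - <<'E'
from h import *
f,K,C=cam("wrist"); save(f,"pics/w1.png"); print(env.get_state()["tcp_pos"],env.get_state()["orientation"],proj(K,C,[.444,.236,.036]),proj(K,C,[.609,.215,.036]))
E
```

```text
[0.45508411 0.22965662 0.21706137] [ 0.00183575  0.00204602  0.99999527 -0.00137839] [272.92959928 174.48779643] [252.87312444 326.08255907]
```

View pics/w1.png

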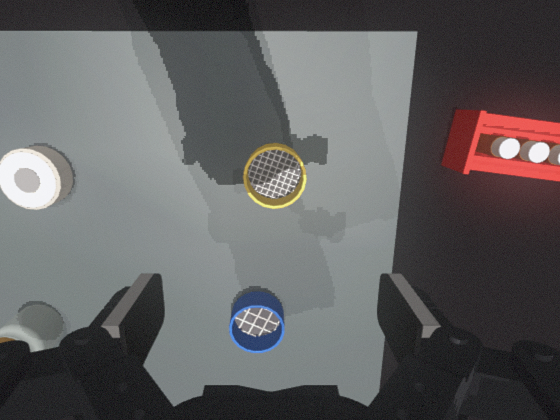

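The wrist view shows yellow at (275,176), blue at (257,325) and the lid at (29,180). I'll write a silhouette fitter that matches the hull centroid against a projected model.

```bash
cat >> h.py <<'E'
HUE={"fine":(45,85),"medium":(20,35),"coarse":(100,125)}
def hullc(p):
    h=cv2.convexHull(np.float32(p)); M=cv2.moments(h); return np.array([M["m10"],M["m01"]])/M["m00"],M["m00"],h
def model(K,C,x,y,zf,kind):
    t=np.linspace(0,2*np.pi,72,endpoint=False); rings={"lid":[(.027,.032),(.030,.029),(.030,.006),(.0245,.006),(.0205,0)],"pan":[(.03,.0)]}.get(kind,[(.030,.036),(.030,.006),(.0245,.006),(.0205,0)])
    return np.array([proj(K,C,[x+r*np.cos(a),y+r*np.sin(a),zf+z]) for r,z in rings for a in t])
def mask(f,kind,smin=90,vmin=50):
    g=cv2.cvtColor(f,cv2.COLOR_RGB2HSV)
    if kind=="lid": return cv2.inRange(g,(0,0,150),(179,40,255))
    lo,hi=HUE[kind]; return cv2.inRange(g,(lo,smin,vmin),(hi,255,255))
def locate(f,K,C,kind,x,y,zf=0.,win=1.5,m=None):
    m=mask(f,kind) if m is None else m
    c,a,h=hullc(model(K,C,x,y,zf,kind)); 
    w=np.zeros_like(m); cv2.circle(w,tuple(int(v) for v in c),int(win*np.sqrt(a/np.pi)),255,-1)
    m=m&w
    n,l,st,_=cv2.connectedComponentsWithStats(m)
    keep=[i for i in range(1,n) if st[i,4]>40]
    ys,xs=np.nonzero(np.isin(l,keep)); 
    if len(xs)<30: return None
    cm,am,hm=hullc(np.c_[xs,ys])
    from scipy.optimize import fsolve
    s=fsolve(lambda p:hullc(model(K,C,p[0],p[1],zf,kind))[0]-cm,[x,y])
    am2=hullc(model(K,C,s[0],s[1],zf,kind))[1]
    return np.round(s,4),"area ratio %.3f"%(am/am2)
E
python3 - <<'E'
from h import *
f,K,C=cam("wrist"); print(env.get_state()["tcp_pos"])
for k,x,y in [("medium",.444,.236),("coarse",.609,.215)]: print(k,locate(f,K,C,k,x,y))
f,K,C=cam("top")
for k,x,y in [("medium",.444,.236),("coarse",.609,.215),("fine",.447,-.23),("lid",.449,0)]: print(k,locate(f,K,C,k,x,y,win=1.3))
E
```

```text
[0.45283098 0.23185655 0.21697623]
medium (array([0.4473, 0.2374]), 'area ratio 0.974')
coarse (array([0.6133, 0.2187]), 'area ratio 0.971')
medium (array([0.4457, 0.2368]), 'area ratio 0.942')
coarse (array([0.6139, 0.2192]), 'area ratio 0.903')
fine None
lid (array([0.4503, 0.0032]), 'area ratio 1.491')h.py:41: RuntimeWarning: The iteration is not making good progress, as measured by the 
 improvement from the last ten iterations.
  s=fsolve(lambda p:hullc(model(K,C,p[0],p[1],zf,kind))[0]-cm,[x,y])
```

Emit:
move_arm([
  [[0, -1, 0], [0, 0, 0], 1],
  [[0, -1, 0], [0, 0, 0], 1],
  [[0, -1, 0], [0, 0, 0], 1],
  [[0, -1, 0], [0, 0, 0], 1],
  [[0, -1, 0], [0, 0, 0], 1],
])

```text
clock: 1.9
tcp_pos: [0.4486, 0.0352, 0.2173]
orientation: [0.0, -0.002, 1.0, 0.0]
wrist_force: [1.0, 0.5, 0.1]
finger_gap: 0.0855
```

Emit:
move_arm([
  [[0, -1, 0], [0, 0, 0], 1],
  [[0, -1, 0], [0, 0, 0], 1],
  [[0, -1, 0], [0, 0, 0], 1],
  [[0, -1, 0], [0, 0, 0], 1],
  [[0, -1, 0], [0, 0, 0], 1],
])

```text
clock: 2.4
tcp_pos: [0.4492, -0.1648, 0.2174]
orientation: [0.0, -0.001, 1.0, 0.0]
wrist_force: [0.9, 0.2, 0.1]
finger_gap: 0.0856
```

Emit:
move_arm([
  [[0, -0.6, 0], [0, 0, 0], 1],
  [[0, 0, 0], [0, 0, 0], 1],
])

```text
clock: 2.6
tcp_pos: [0.4496, -0.1903, 0.217]
orientation: [0.0, 0.001, 1.0, -0.0]
wrist_force: [-0.7, 0.7, -0.5]
finger_gap: 0.0854
```

```bash
python3 - <<'E'
from h import *
f,K,C=cam("wrist"); save(f,"pics/w2.png"); s=env.get_state();print(s["tcp_pos"],s["orientation"])
for k,x,y in [("fine",.447,-.225)]: print(k,locate(f,K,C,k,x,y,win=1.3))
print(proj(K,C,[.605,-.25,.05]))
E
```

```text
[ 0.44932615 -0.18868349  0.21699718] [-1.80343238e-04  9.54855694e-05  9.99999887e-01  4.29331790e-04]
fine (array([ 0.4497, -0.232 ]), 'area ratio 0.938')
[212.95904891 331.7804872 ]
```

View pics/w2.png

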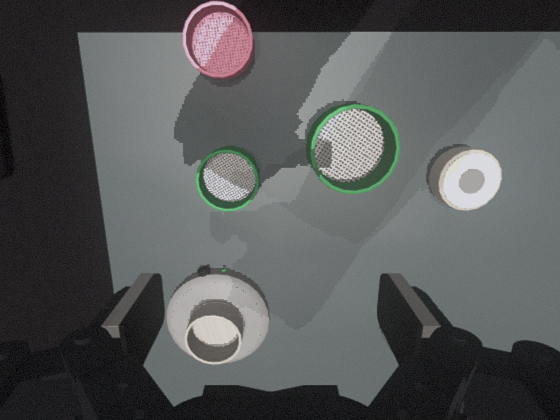

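The fine sieve is at (228,179), big green decoy (355,148), pink decoy (218,40), lid (470,180), and the pan mouth near (214,339). I'll fit the pan mouth and overlay the models to check.

```bash
cat >> h.py <<'E'
def overlay(f,K,C,items):
    f=f.copy(); t=np.linspace(0,2*np.pi,60)
    for x,y,z,r in items:
        p=np.array([proj(K,C,[x+r*np.cos(a),y+r*np.sin(a),z]) for a in t])
        cv2.polylines(f,[np.int32(np.round(p*8))],True,(255,0,0),1,cv2.LINE_AA,3)
    return f
E
python3 - <<'E'
from h import *
s=env.get_state();print(s["tcp_pos"],s["orientation"])
f,K,C=cam("wrist")
print(locate(f,K,C,"fine",.447,-.23,win=1.3),locate(f,K,C,"lid",.45,.002,win=1.2))
o=overlay(f,K,C,[(.4497,-.232,.036,.03),(.4497,-.232,.036,.027),(.611,-.25,.05,.03),(.611,-.25,.05,.027),(.611,-.25,.02,.058)])
save(o,"pics/w3.png",(150,130,420,390),2.2)
f,K,C=cam("top")
o=overlay(f,K,C,[(.4497,-.232,.036,.03),(.611,-.25,.05,.03),(.611,-.25,.02,.058)])
save(o,"pics/t3.png",(280,140,400,280),4)
E
```

```text
[ 0.44932615 -0.18868349  0.21699718] [-1.80343238e-04  9.54855694e-05  9.99999887e-01  4.29331790e-04]
(array([ 0.4497, -0.2321]), 'area ratio 0.940') (array([0.4525, 0.0068]), 'area ratio 0.819')
```

View pics/w3.png

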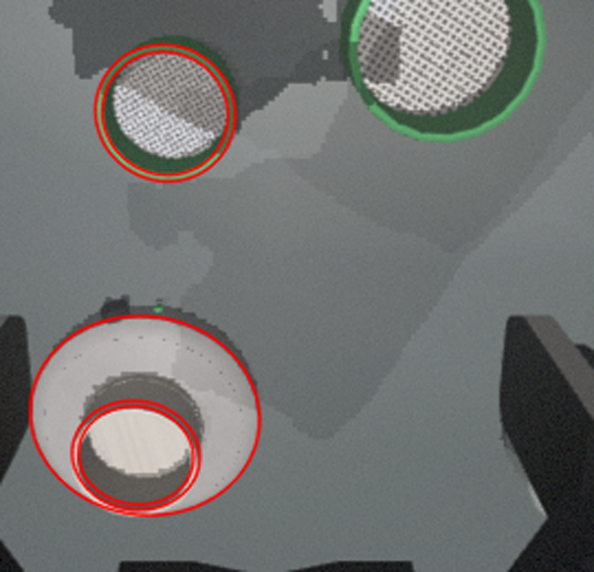

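View pics/t3.png

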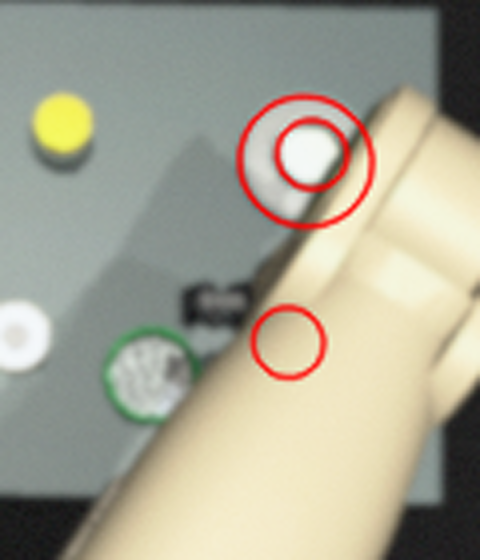

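The overlays fit: fine (0.4497,-0.232), pan (0.611,-0.250). Moving to grasp the fine sieve.

Emit:
move_arm([
  [[0, -0.54, 0], [0, 0, 0], 1],
  [[0, -0.54, -0.75], [0, 0, 0], 1],
  [[0, 0, -1], [0, 0, 0], 1],
  [[0, 0, -1], [0, 0, 0], 1],
  [[0, 0, -0.5], [0, 0, 0], 1],
])

```text
clock: 3.25
tcp_pos: [0.4478, -0.2287, 0.0842]
orientation: [-0.002, -0.002, 1.0, 0.002]
wrist_force: [-0.3, 0.2, -0.0]
finger_gap: 0.0851
```

Emit:
move_arm([
  [[0, 0, -0.5], [0, 0, 0], 1],
  [[0, 0, -0.5], [0, 0, 0], 1],
  [[0, 0, -0.5], [0, 0, 0], 1],
  [[0, 0, 0], [0, 0, 0], 1],
])

```text
clock: 3.65
tcp_pos: [0.4478, -0.2286, 0.0251]
orientation: [-0.002, -0.002, 1.0, 0.002]
wrist_force: [0.0, 0.2, 0.5]
finger_gap: 0.0855
```

```bash
python3 - <<'E'
from h import *
s=env.get_state();print(s["tcp_pos"],s["orientation"])
f,K,C=cam("wrist")
o=overlay(f,K,C,[(.4497,-.232,.036,.03),(.4497,-.232,.036,.027)])
save(o,"pics/w4.png")
E
```

```text
[ 0.44776557 -0.22864964  0.0250708 ] [-0.0020348  -0.00182956  0.99999475  0.00173533]
```

View pics/w4.png

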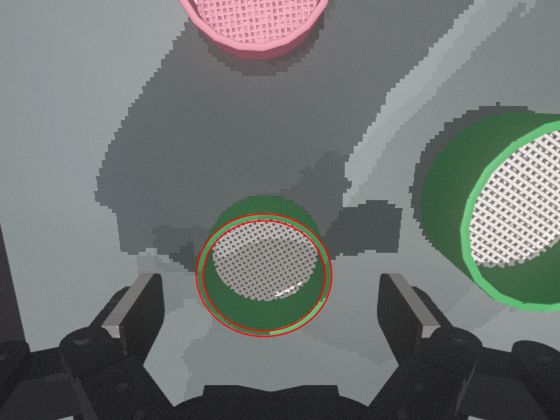

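The jaws straddle the fine sieve, which sits about 3 mm left of jaw centre at (264,275). A small correction, then close.

Emit:
move_arm([
  [[0.05, -0.08, 0.05], [0, 0, 0], 1],
  [[0, 0, 0], [0, 0, 0], -1],
  [[0, 0, 0], [0, 0, 0], -1],
  [[0, 0, 0], [0, 0, 0], -1],
  [[0, 0, 0], [0, 0, 0], -1],
], newtons=40)

```text
clock: 4.2
tcp_pos: [0.4515, -0.2352, 0.0296]
orientation: [0.0, -0.0, 1.0, -0.0]
wrist_force: [0.5, -0.2, 1.3]
finger_gap: 0.0282
```

Emit:
move_arm([
  [[0, 0, 0], [0, 0, 0], -1],
  [[0, 0, 0], [0, 0, 0], -1],
  [[0, 0, 0], [0, 0, 0], -1],
])

```text
clock: 4.5
tcp_pos: [0.4513, -0.2351, 0.0292]
orientation: [-0.0, -0.0, 1.0, 0.0]
wrist_force: [-0.3, -0.6, -0.5]
finger_gap: 0.0001
```

The gap is 0, so that was a miss. Looking.

```bash
python3 - <<'E'
from h import *
s=env.get_state();print(s["tcp_pos"],s["orientation"],s["finger_gap"])
f,K,C=cam("wrist")
save(f,"pics/w5.png")
f,K,C=cam("scene")
save(f,"pics/s5.png",(140,120,340,260),3.8)
E
```

```text
[ 0.45132431 -0.23510855  0.02917883] [-4.63577460e-05 -4.92443381e-04  9.99999873e-01  9.49576319e-05] 7.134101882974028e-05
```

View pics/w5.png

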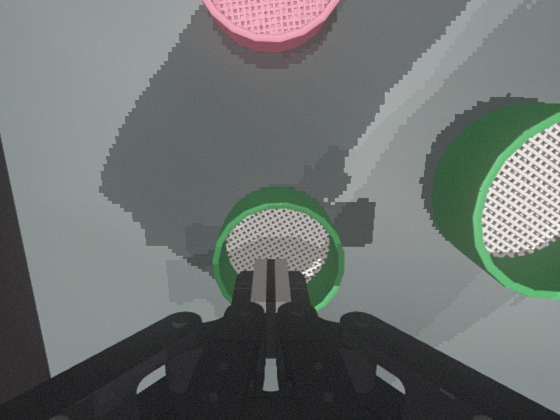

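View pics/s5.png

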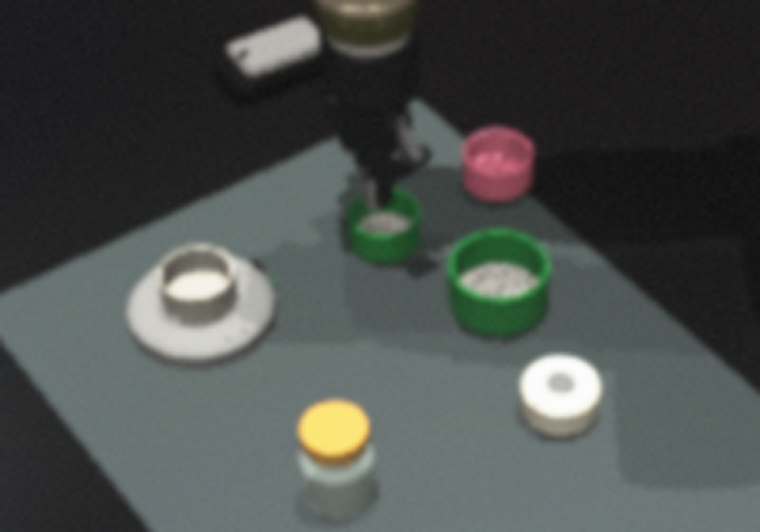

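```bash
python3 - <<'E'
from h import *
print(env.tcp_to_tips,[a for a in dir(env) if a[0]!='_'])
s=env.get_state();print(s["tcp_pos"])
x,y,z=s["tcp_pos"]
for n in ["wrist","scene","top"]:
    f,K,C=cam(n)
    o=f.copy()
    for dz,c in [(-.019,(255,0,0)),(0,(255,255,0)),(.02,(0,255,255))]:
        for dx in(-.011,.011):
            u=proj(K,C,[x+dx,y,z+dz]); print(n,dz,dx,u.round(1)); cv2.circle(o,tuple(int(round(v)) for v in u),1,c,-1)
    if n!="top": save(o,f"pics/tip_{n}.png",(170,180,370,330) if n=="wrist" else (200,110,300,200),3.8 if n=="wrist" else 7)
E
```

```text
0.019 ['MotionError', 'get_state', 'tcp_to_tips']
[ 0.45135539 -0.2351183   0.029178  ]
wrist -0.019 -0.011 [271.1 227.9]
wrist -0.019 0.011 [271.  267.1]
wrist 0 -0.011 [271.2 241.7]
wrist 0 0.011 [271.1 284.4]
wrist 0.02 -0.011 [271.3 259.9]
wrist 0.02 0.011 [271.2 307.1]
scene -0.019 -0.011 [242.2 179.4]
scene -0.019 0.011 [236.5 182.2]
scene 0 -0.011 [242. 175.]
scene 0 0.011 [236.2 177.8]
scene 0.02 -0.011 [241.7 170.2]
scene 0.02 0.011 [235.9 173.1]
top -0.019 -0.011 [351.3 228.5]
top -0.019 0.011 [351.3 222.2]
top 0 -0.011 [352.2 228.1]
top 0 0.011 [352.2 221.7]
top 0.02 -0.011 [353.2 227.6]
top 0.02 0.011 [353.2 221.2]
```

View pics/tip_wrist.png

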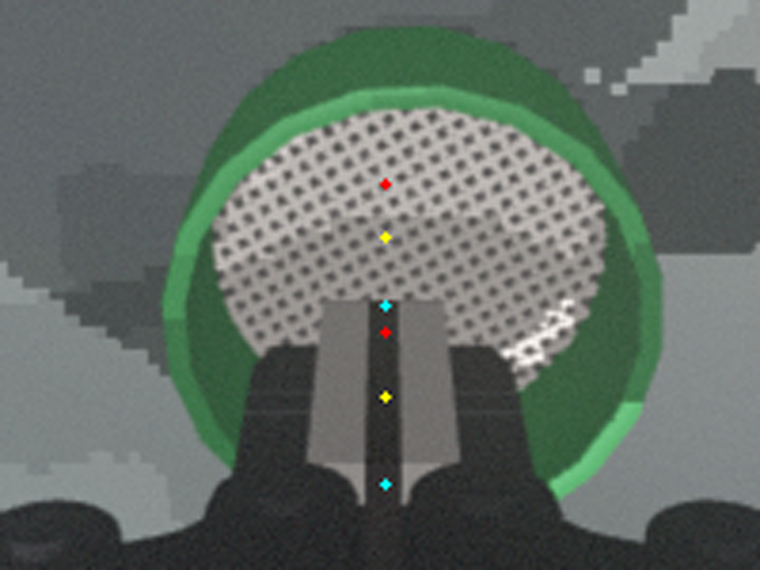

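View pics/tip_scene.png

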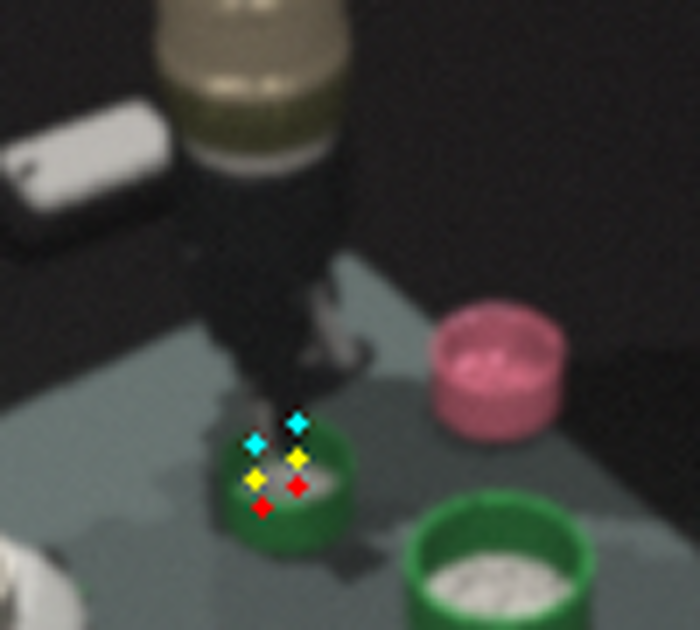

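Two independent cameras agree: the fingertips sit about 20 mm above the reported TCP, which matches neither the text nor `tcp_to_tips`. The fingers closed above the sieve without disturbing it. So from here I'll plan with tips ≈ reported z + 0.020 shut and + 0.033 open, and I'll watch the force on the way down.

Emit:
move_arm([
  [[-0.04, 0.08, 0], [0, 0, 0], 1],
  [[0, 0, 0], [0, 0, 0], 1],
  [[0, 0, 0], [0, 0, 0], 1],
  [[0, 0, 0], [0, 0, 0], 1],
  [[0, 0, 0], [0, 0, 0], 1],
])

```text
clock: 5.25
tcp_pos: [0.4499, -0.232, 0.0293]
orientation: [0.0, -0.001, 1.0, -0.0]
wrist_force: [-0.8, 0.1, -0.2]
finger_gap: 0.0722
```

Emit:
move_arm([
  [[0, 0, 0], [0, 0, 0], 1],
  [[0, 0, 0], [0, 0, 0], 1],
  [[0, 0, -0.2], [0, 0, 0], 1],
  [[0, 0, -0.2], [0, 0, 0], 1],
  [[0, 0, -0.1], [0, 0, 0], 1],
])

```text
clock: 5.75
tcp_pos: [0.4491, -0.2314, 0.0079]
orientation: [-0.001, -0.001, 1.0, 0.001]
wrist_force: [0.5, -0.4, -0.1]
finger_gap: 0.0853
```

```bash
python3 - <<'E'
from h import *
s=env.get_state();print(s["tcp_pos"],s["finger_gap"],s["wrist_force"])
f,K,C=cam("wrist")
print(locate(f,K,C,"fine",.4497,-.232,win=1.15))
o=overlay(f,K,C,[(.4497,-.232,.036,.03),(.4497,-.232,.036,.027)])
save(o,"pics/w6.png")
E
```

```text
[ 0.44908544 -0.23140733  0.00792979] 0.08533874572459439 [ 0.54704524 -0.42982914 -0.07711204]
(array([ 0.4492, -0.2319]), 'area ratio 0.974')
```

View pics/w6.png

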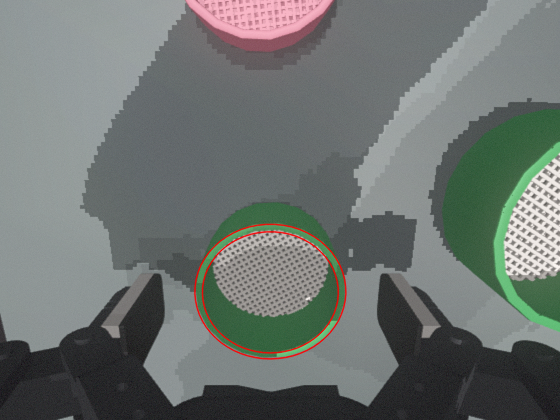

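Centred, with the rim at (270,290) between the jaws and no contact. Lowering further, gently.

Emit:
move_arm([
  [[0, 0, -0.2], [0, 0, 0], 1],
  [[0, 0, -0.2], [0, 0, 0], 1],
  [[0, 0, -0.15], [0, 0, 0], 1],
  [[0, 0, 0], [0, 0, 0], 1],
])

```text
clock: 6.2
tcp_pos: [0.449, -0.2313, -0.0139]
orientation: [-0.001, -0.001, 1.0, 0.001]
wrist_force: [-0.1, 0.8, 0.1]
finger_gap: 0.0855
```

Emit:
move_arm([
  [[0, 0, 0], [0, 0, 0], -1],
  [[0, 0, 0], [0, 0, 0], -1],
  [[0, 0, 0], [0, 0, 0], -1],
  [[0, 0, 0], [0, 0, 0], -1],
  [[0, 0, 0], [0, 0, 0], -1],
], newtons=30)

```text
clock: 6.7
tcp_pos: [0.4502, -0.2322, -0.0123]
orientation: [0.0, -0.001, 1.0, -0.0]
wrist_force: [-1.3, 0.1, 4.3]
finger_gap: 0.0589
```

Gripped at 59 mm. Lifting.

Emit:
move_arm([
  [[0, 0, 0.4], [0, 0, 0], -1],
  [[0, 0, 0.8], [0, 0, 0], -1],
  [[0, 0, 0.8], [0, 0, 0], -1],
  [[0, 0, 0.3], [0, 0, 0], -1],
  [[0, 0, 0], [0, 0, 0], -1],
])

```text
clock: 7.2
tcp_pos: [0.4511, -0.2328, 0.0807]
orientation: [0.002, -0.001, 1.0, -0.001]
wrist_force: [0.1, 0.8, -1.1]
finger_gap: 0.0587
```

```bash
python3 - <<'E'
from h import *
s=env.get_state();print(s["tcp_pos"],s["orientation"],s["finger_gap"],s["wrist_force"])
f,K,C=cam("wrist")
x,y,z=s["tcp_pos"]
for zf in (z+.010,z+.013): print(locate(f,K,C,"fine",x,y,zf=zf,win=1.15))
o=overlay(f,K,C,[(x,y,z+.036+.013,.03),(x,y,z+.036+.013,.027),(.611,-.25,.05,.03),(.611,-.25,.05,.027)])
save(o,"pics/w7.png")
f,K,C=cam("scene");save(f,"pics/s7.png",(140,100,340,250),3.8)
E
```

```text
[ 0.45105683 -0.23281838  0.0807342 ] [ 1.54564580e-03 -5.74355666e-04  9.99998034e-01 -1.10161506e-03] 0.05867982736229187 [ 0.05155981  0.82185837 -1.09691518]
(array([ 0.4516, -0.2332]), 'area ratio 1.014')
(array([ 0.4497, -0.2332]), 'area ratio 0.965')
```

View pics/w7.png

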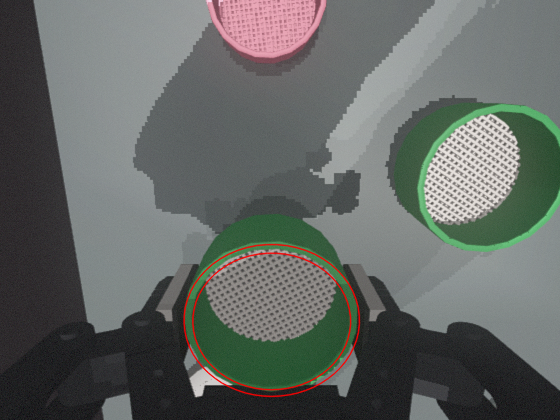

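View pics/s7.png

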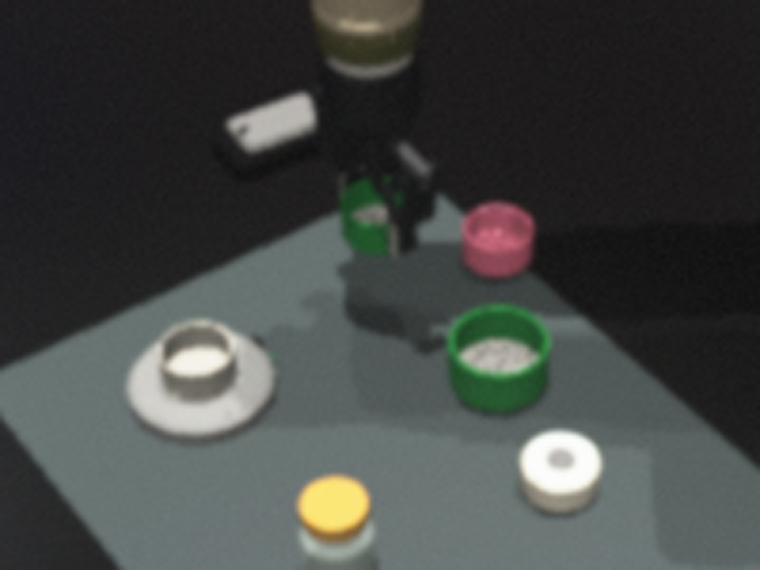

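The sieve is held upright and centred on the tool. Moving over the pan.

Emit:
move_arm([
  [[1, -0.1, 0], [0, 0, 0], -1],
  [[1, -0.1, 0], [0, 0, 0], -1],
  [[1, -0.1, 0], [0, 0, 0], -1],
  [[1, -0.13, 0], [0, 0, 0], -1],
  [[0, 0, 0], [0, 0, 0], -1],
])

```text
clock: 7.8
tcp_pos: [0.6132, -0.2492, 0.0753]
orientation: [-0.0, -0.001, 1.0, 0.0]
wrist_force: [-0.5, -0.1, -1.8]
finger_gap: 0.0588
```

```bash
python3 - <<'E'
from h import *
s=env.get_state();print(s["tcp_pos"],s["orientation"],s["finger_gap"],s["wrist_force"])
x,y,z=s["tcp_pos"]
f,K,C=cam("scene");print(locate(f,K,C,"fine",x,y,zf=z+.012,win=1.2))
save(overlay(f,K,C,[(.611,-.25,.05,.03),(x,y,z+.012,.0205),(x,y,z+.048,.03),(.611,-.25,.02,.058)]),"pics/s8.png",(140,120,290,240),5)
E
```

```text
[ 0.61323975 -0.24920798  0.07534374] [-2.12626907e-04 -1.43963207e-03  9.99998832e-01  4.67750965e-04] 0.058784122347582374 [-0.54940061 -0.09449011 -1.82096811]
(array([ 0.6257, -0.2543]), 'area ratio 0.382')
```

View pics/s8.png

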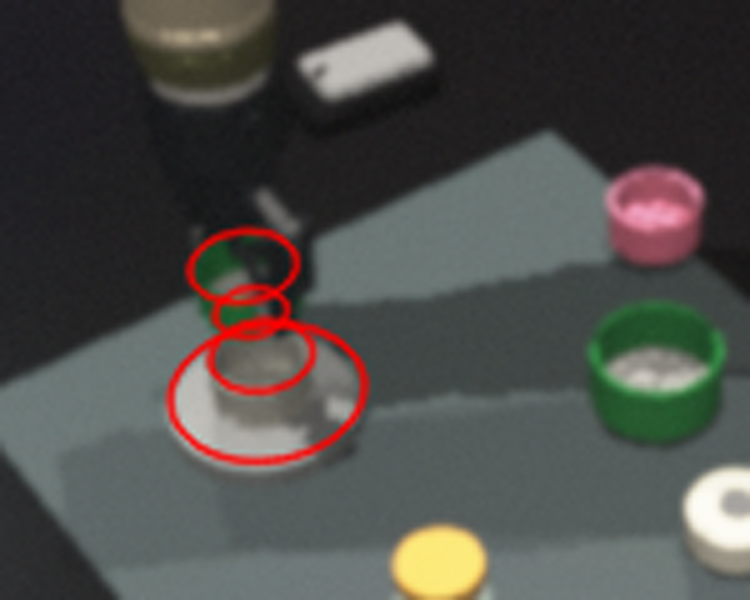

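Emit:
move_arm([
  [[-0.05, -0.02, -0.3], [0, 0, 0], -1],
  [[0, 0, -0.3], [0, 0, 0], -1],
  [[0, 0, -0.15], [0, 0, 0], -1],
  [[0, 0, -0.1], [0, 0, 0], -1],
  [[0, 0, -0.1], [0, 0, 0], -1],
])

```text
clock: 8.35
tcp_pos: [0.6073, -0.2499, 0.0411]
orientation: [-0.0, -0.0, 1.0, 0.0]
wrist_force: [-0.4, -0.1, -1.6]
finger_gap: 0.0584
```

```bash
python3 - <<'E'
from h import *
s=env.get_state();print(s["tcp_pos"],s["orientation"],s["finger_gap"],s["wrist_force"],s["ft_torque"])
E
```

```text
[ 0.60731638 -0.24993813  0.04106782] [-6.33069938e-06 -3.45836197e-04  9.99999938e-01  6.31141937e-05] 0.05841318474306564 [-0.38034202 -0.12287343 -1.5672085 ] [ 0.01445545 -0.03056124  0.05449969]
```

Emit:
move_arm([
  [[0.05, 0, -0.06], [0, 0, 0], -1],
  [[0, 0, -0.06], [0, 0, 0], -1],
  [[0, 0, 0], [0, 0, 0], -1],
])

```text
clock: 8.65
tcp_pos: [0.6099, -0.2499, 0.0364]
orientation: [0.0, -0.001, 1.0, 0.0]
wrist_force: [-0.5, -0.8, -0.7]
finger_gap: 0.0586
```

Emit:
move_arm([
  [[0, 0, -0.06], [0, 0, 0], -1],
  [[0, 0, -0.06], [0, 0, 0], -1],
  [[0, 0, 0], [0, 0, 0], -1],
])

```text
clock: 8.95
tcp_pos: [0.612, -0.2506, 0.0331]
orientation: [0.002, -0.001, 1.0, -0.001]
wrist_force: [5.2, -0.8, -0.5]
finger_gap: 0.0589
```

The force is pushing +x, from taper contact. Complying slightly in +x and going on down.

Emit:
move_arm([
  [[0.05, 0, -0.03], [0, 0, 0], -1],
  [[0, 0, -0.03], [0, 0, 0], -1],
  [[0, 0, 0], [0, 0, 0], -1],
])

```text
clock: 9.25
tcp_pos: [0.6125, -0.2504, 0.0317]
orientation: [0.001, -0.001, 1.0, -0.001]
wrist_force: [-2.2, 0.6, 12.2]
finger_gap: 0.0586
```

```bash
python3 - <<'E'
from h import *
s=env.get_state();print(s["tcp_pos"],s["finger_gap"],s["wrist_force"],s["ft_torque"])
f,K,C=cam("scene")
save(f,"pics/s9.png",(140,120,290,240),5)
E
```

```text
[ 0.61251432 -0.25044813  0.03165164] 0.058621558000560285 [-2.17321958  0.55551839 12.21299376] [0.31857208 0.46592217 0.0017343 ]
```

View pics/s9.png

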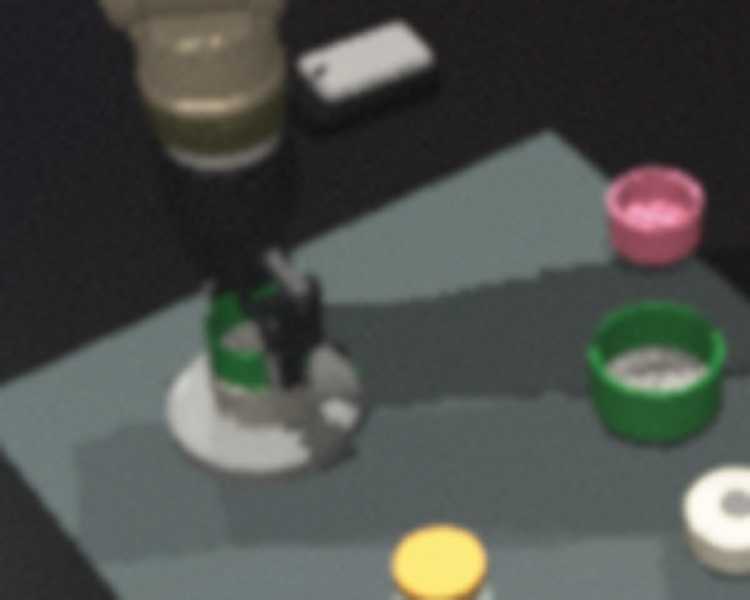

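Seated, with 12 N of vertical reaction at the predicted height. Releasing and lifting.

Emit:
move_arm([
  [[0, 0, 0], [0, 0, 0], 1],
  [[0, 0, 0], [0, 0, 0], 1],
  [[0, 0, 0], [0, 0, 0], 1],
  [[0, 0, 0], [0, 0, 0], 1],
  [[0, 0, 0.5], [0, 0, 0], 1],
])

```text
clock: 9.8
tcp_pos: [0.6094, -0.2486, 0.0459]
orientation: [-0.003, -0.001, 1.0, 0.002]
wrist_force: [0.1, 0.2, -0.2]
finger_gap: 0.0852
```

Emit:
move_arm([
  [[0, 0, 1], [0, 0, 0], 1],
  [[0, 0, 1], [0, 0, 0], 1],
  [[-1, 0, 1], [0, 0, 0], 1],
  [[-1, 0, 0.8], [0, 0, 0], 1],
  [[0, 0, 0], [0, 0, 0], 1],
])

```text
clock: 10.3
tcp_pos: [0.5359, -0.2508, 0.2012]
orientation: [0.002, 0.0, 1.0, -0.002]
wrist_force: [-0.1, -0.6, 0.3]
finger_gap: 0.0852
```

```bash
python3 - <<'E'
from h import *
s=env.get_state();print(s["tcp_pos"],s["orientation"],s["finger_gap"],s["wrist_force"])
f,K,C=cam("wrist")
print(locate(f,K,C,"fine",.612,-.25,zf=.044,win=1.15))
o=overlay(f,K,C,[(.612,-.25,.08,.03),(.612,-.25,.08,.027),(.612,-.25,.02,.058)])
save(o,"pics/w10.png")
E
```

```text
[ 0.53590437 -0.25076972  0.20123828] [ 2.20803016e-03  2.30039636e-04  9.99995898e-01 -1.80999639e-03] 0.08522757562307914 [-0.05471108 -0.61200963  0.29549664]
(array([ 0.6178, -0.2507]), 'area ratio 0.789')
```

View pics/w10.png

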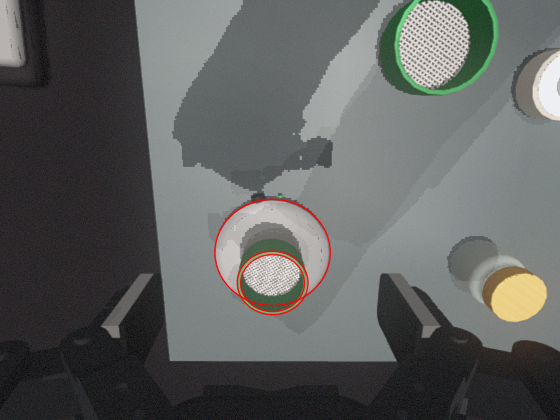

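The fine sieve is seated: its rim at (272,283) overlays the predicted seated rim. On to the medium.

Emit:
move_arm([
  [[-0.2, 1, 0], [0, 0, 0], 1],
  [[-0.2, 1, 0], [0, 0, 0], 1],
  [[-0.2, 1, 0], [0, 0, 0], 1],
  [[-0.2, 1, 0], [0, 0, 0], 1],
  [[-0.2, 1, 0], [0, 0, 0], 1],
])

```text
clock: 10.85
tcp_pos: [0.497, -0.0482, 0.1943]
orientation: [-0.001, -0.001, 1.0, 0.0]
wrist_force: [0.0, 0.3, 0.3]
finger_gap: 0.0855
```

Emit:
move_arm([
  [[-0.2, 1, 0], [0, 0, 0], 1],
  [[-0.2, 1, 0], [0, 0, 0], 1],
  [[-0.2, 1, 0], [0, 0, 0], 1],
  [[-0.2, 1, 0], [0, 0, 0], 1],
  [[-0.2, 1, 0], [0, 0, 0], 1],
])

```text
clock: 11.35
tcp_pos: [0.4569, 0.152, 0.1945]
orientation: [-0.001, -0.001, 1.0, -0.0]
wrist_force: [0.9, -0.5, 0.0]
finger_gap: 0.0854
```

Emit:
move_arm([
  [[-0.2, 1, 0], [0, 0, 0], 1],
  [[0, 1, 0], [0, 0, 0], 1],
  [[0, 0.2, -1], [0, 0, 0], 1],
  [[0, 0, -1], [0, 0, 0], 1],
  [[0, 0, 0], [0, 0, 0], 1],
])

```text
clock: 11.85
tcp_pos: [0.4446, 0.2374, 0.1096]
orientation: [-0.006, -0.001, 1.0, -0.002]
wrist_force: [0.8, 0.0, 0.2]
finger_gap: 0.0854
```

```bash
python3 - <<'E'
from h import *
s=env.get_state();print(s["tcp_pos"],s["orientation"],s["finger_gap"],s["wrist_force"])
f,K,C=cam("wrist")
print(locate(f,K,C,"medium",.4465,.237,win=1.15))
save(overlay(f,K,C,[(.4465,.237,.036,.03)]),"pics/w11.png")
E
```

```text
[0.44458183 0.23743704 0.10960187] [-0.00576946 -0.0013955   0.99998059 -0.00189537] 0.08544537611984372 [0.77794249 0.03890499 0.172388  ]
(array([0.4471, 0.2373]), 'area ratio 0.982')
```

View pics/w11.png

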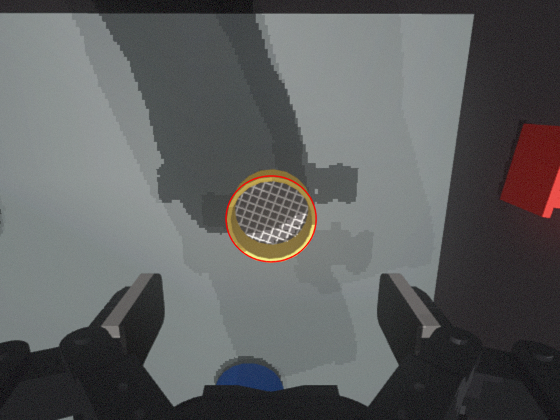

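Yellow at (271,219), centred. Descending.

Emit:
move_arm([
  [[0.06, 0, -0.9], [0, 0, 0], 1],
  [[0, 0, -0.9], [0, 0, 0], 1],
  [[0, 0, -0.6], [0, 0, 0], 1],
  [[0, 0, -0.4], [0, 0, 0], 1],
  [[0, 0, 0], [0, 0, 0], 1],
])

```text
clock: 12.4
tcp_pos: [0.4517, 0.2376, 0.0033]
orientation: [-0.001, -0.0, 1.0, -0.0]
wrist_force: [-1.0, 0.2, -0.0]
finger_gap: 0.0854
```

```bash
python3 - <<'E'
from h import *
s=env.get_state();print(s["tcp_pos"],s["orientation"],s["finger_gap"],s["wrist_force"])
f,K,C=cam("wrist")
print(locate(f,K,C,"medium",.4465,.237,win=1.15))
E
```

```text
[0.45171405 0.23760581 0.00331471] [-9.77906909e-04 -7.63902960e-05  9.99999482e-01 -2.71222341e-04] 0.08544100469887679 [-1.01593168  0.21098813 -0.01559897]
(array([0.4471, 0.2372]), 'area ratio 0.987')
```

Emit:
move_arm([
  [[-0.1, 0, -0.2], [0, 0, 0], 1],
  [[0, 0, -0.2], [0, 0, 0], 1],
  [[0, 0, 0], [0, 0, 0], 1],
])

```text
clock: 12.75
tcp_pos: [0.4474, 0.238, -0.0124]
orientation: [-0.0, -0.001, 1.0, -0.0]
wrist_force: [0.0, 0.0, 0.5]
finger_gap: 0.0855
```

Emit:
move_arm([
  [[0, 0, 0], [0, 0, 0], -1],
  [[0, 0, 0], [0, 0, 0], -1],
  [[0, 0, 0], [0, 0, 0], -1],
  [[0, 0, 0], [0, 0, 0], -1],
  [[0, 0, 0], [0, 0, 0], -1],
], newtons=30)

```text
clock: 13.25
tcp_pos: [0.4481, 0.2382, -0.0115]
orientation: [0.0, -0.001, 1.0, 0.0]
wrist_force: [-1.2, -0.8, 6.7]
finger_gap: 0.06
```

Emit:
move_arm([
  [[0, 0, 0.4], [0, 0, 0], -1],
  [[0, 0, 0.9], [0, 0, 0], -1],
  [[0, 0, 0.9], [0, 0, 0], -1],
  [[0, 0, 0.9], [0, 0, 0], -1],
  [[0, 0, 0.7], [0, 0, 0], -1],
])

```text
clock: 13.75
tcp_pos: [0.4483, 0.2383, 0.142]
orientation: [0.001, -0.001, 1.0, 0.0]
wrist_force: [0.4, 0.1, -2.0]
finger_gap: 0.0599
```

```bash
python3 - <<'E'
from h import *
s=env.get_state();print(s["tcp_pos"],s["orientation"],s["finger_gap"],s["wrist_force"])
x,y,z=s["tcp_pos"]
f,K,C=cam("wrist")
print(locate(f,K,C,"medium",x,y,zf=z+.0115,win=1.15))
save(overlay(f,K,C,[(x,y,z+.036+.0115,.03),(x,y,z+.036+.0115,.027)]),"pics/w12.png")
E
```

```text
[0.44827762 0.23831109 0.14200148] [ 8.82677180e-04 -5.66318440e-04  9.99999375e-01  3.88640000e-04] 0.059873490371369645 [ 0.39971022  0.07957886 -1.95425661]
(array([0.4475, 0.2379]), 'area ratio 0.990')
```

View pics/w12.png

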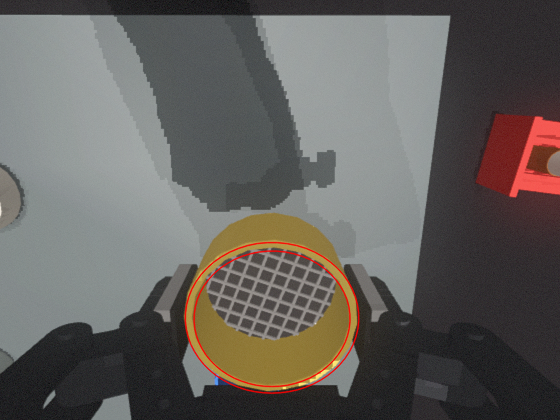

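The medium is held upright, rim at (271,316). Carrying it over the stack.

Emit:
move_arm([
  [[0.34, -1, 0], [0, 0, 0], -1],
  [[0.34, -1, 0], [0, 0, 0], -1],
  [[0.34, -1, 0], [0, 0, 0], -1],
  [[0.34, -1, 0], [0, 0, 0], -1],
  [[0.34, -1, 0], [0, 0, 0], -1],
])

```text
clock: 14.3
tcp_pos: [0.5161, 0.0366, 0.1396]
orientation: [0.0, -0.001, 1.0, 0.0]
wrist_force: [0.3, -0.8, -0.7]
finger_gap: 0.0602
```

Emit:
move_arm([
  [[0.34, -1, 0], [0, 0, 0], -1],
  [[0.34, -1, 0], [0, 0, 0], -1],
  [[0.34, -1, 0], [0, 0, 0], -1],
  [[0.34, -1, 0], [0, 0, 0], -1],
  [[0.34, -1, 0], [0, 0, 0], -1],
])

```text
clock: 14.8
tcp_pos: [0.584, -0.1636, 0.1393]
orientation: [-0.0, -0.0, 1.0, 0.0]
wrist_force: [-0.1, 0.6, -0.9]
finger_gap: 0.06
```

Emit:
move_arm([
  [[0.34, -1, 0], [0, 0, 0], -1],
  [[0.36, -1, 0], [0, 0, 0], -1],
  [[0, -0.2, 0], [0, 0, 0], -1],
  [[0, 0, 0], [0, 0, 0], -1],
])

```text
clock: 15.2
tcp_pos: [0.6114, -0.2515, 0.1386]
orientation: [-0.001, 0.001, 1.0, 0.0]
wrist_force: [0.4, 0.6, -1.7]
finger_gap: 0.06
```

```bash
python3 - <<'E'
from h import *
s=env.get_state();print(s["tcp_pos"],s["orientation"],s["finger_gap"],s["wrist_force"])
x,y,z=s["tcp_pos"]
f,K,C=cam("scene")
print(locate(f,K,C,"fine",.612,-.2505,zf=.044,win=1.1))
save(overlay(f,K,C,[(.612,-.2505,.08,.03),(x,y,z+.0115,.0205),(x,y,z+.0475,.03)]),"pics/s13.png",(140,100,290,220),5)
E
```

```text
[ 0.61143102 -0.25148916  0.13861015] [-5.35267893e-04  7.63107253e-04  9.99999485e-01  4.01267921e-04] 0.06004005247207592 [ 0.44821254  0.57805958 -1.67195995]
(array([ 0.6104, -0.2507]), 'area ratio 0.848')
```

View pics/s13.png

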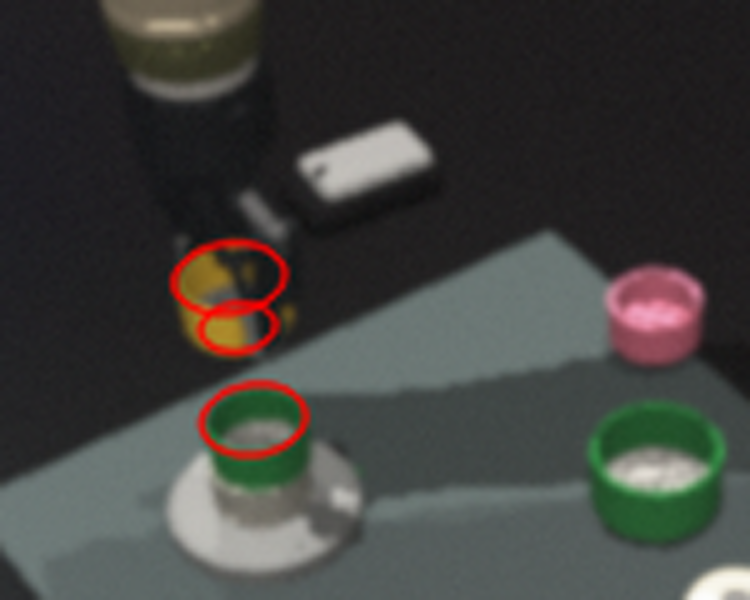

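The fine sieve sits level on the pan, and the medium hangs above it. Lowering.

Emit:
move_arm([
  [[0.02, 0.02, -0.6], [0, 0, 0], -1],
  [[0, 0, -0.5], [0, 0, 0], -1],
  [[0, 0, -0.3], [0, 0, 0], -1],
  [[0, 0, -0.2], [0, 0, 0], -1],
  [[0, 0, 0], [0, 0, 0], -1],
])

```text
clock: 15.75
tcp_pos: [0.6119, -0.2478, 0.0749]
orientation: [-0.001, -0.001, 1.0, 0.001]
wrist_force: [-1.2, 1.0, -0.7]
finger_gap: 0.0599
```

Emit:
move_arm([
  [[0, 0, -0.05], [0, 0, 0], -1],
  [[0, 0, -0.05], [0, 0, 0], -1],
  [[0, 0, -0.05], [0, 0, 0], -1],
  [[0, 0, 0], [0, 0, 0], -1],
])

```text
clock: 16.15
tcp_pos: [0.6127, -0.2492, 0.0699]
orientation: [0.0, -0.0, 1.0, 0.0]
wrist_force: [0.2, 0.4, -2.3]
finger_gap: 0.0599
```

Emit:
move_arm([
  [[0, -0.02, -0.05], [0, 0, 0], -1],
  [[0, 0, -0.05], [0, 0, 0], -1],
  [[0, 0, -0.03], [0, 0, 0], -1],
  [[0, 0, 0], [0, 0, 0], -1],
])

```text
clock: 16.55
tcp_pos: [0.6124, -0.2499, 0.0642]
orientation: [-0.0, -0.0, 1.0, 0.0]
wrist_force: [-0.7, -0.1, -0.9]
finger_gap: 0.06
```

Emit:
move_arm([
  [[0, 0, -0.03], [0, 0, 0], -1],
  [[0, 0, -0.03], [0, 0, 0], -1],
  [[0, 0, 0], [0, 0, 0], -1],
])

```text
clock: 16.85
tcp_pos: [0.6128, -0.25, 0.0626]
orientation: [0.0, -0.001, 1.0, -0.0]
wrist_force: [0.4, 0.6, 0.6]
finger_gap: 0.0602
```

Emit:
move_arm([
  [[0, 0, -0.03], [0, 0, 0], -1],
  [[0, 0, 0], [0, 0, 0], -1],
])

```text
clock: 17.05
tcp_pos: [0.6129, -0.25, 0.0625]
orientation: [0.001, -0.001, 1.0, -0.0]
wrist_force: [-2.0, 1.4, 6.7]
finger_gap: 0.0599
```

```bash
python3 - <<'E'
from h import *
s=env.get_state();print(s["tcp_pos"],s["orientation"],s["finger_gap"],s["wrist_force"])
x,y,z=s["tcp_pos"]
f,K,C=cam("scene")
save(overlay(f,K,C,[(.612,-.2505,.11,.03)]),"pics/s14.png",(140,100,290,220),5)
E
```

```text
[ 0.61290033 -0.25002355  0.06248592] [ 5.98874149e-04 -5.79184462e-04  9.99999612e-01 -2.86517856e-04] 0.05987294276737466 [-2.03838589  1.43059094  6.72329767]
```

View pics/s14.png

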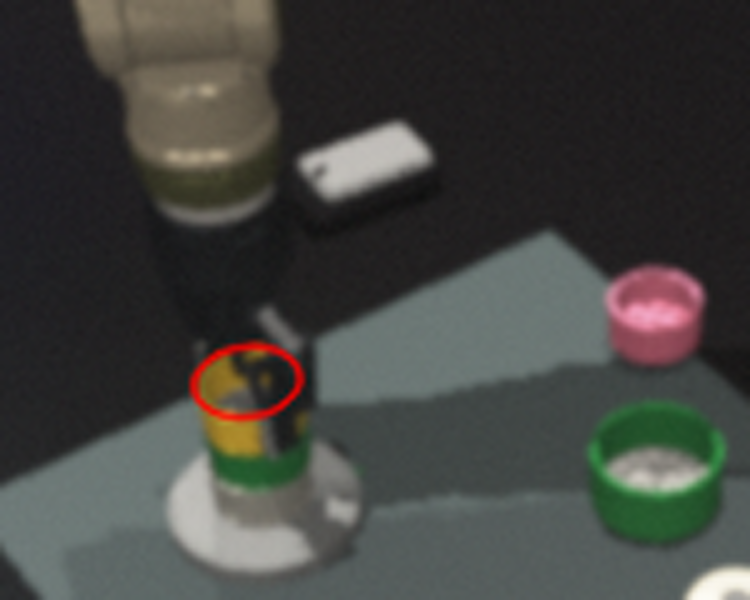

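Seated exactly at the predicted height (0.0625) with a 6.7 N reaction. Releasing, lifting, and heading for the coarse.

Emit:
move_arm([
  [[0, 0, 0], [0, 0, 0], 1],
  [[0, 0, 0], [0, 0, 0], 1],
  [[0, 0, 0], [0, 0, 0], 1],
  [[0, 0, 0], [0, 0, 0], 1],
  [[0, 0, 0.5], [0, 0, 0], 1],
])

```text
clock: 17.6
tcp_pos: [0.6105, -0.2488, 0.0779]
orientation: [-0.003, -0.001, 1.0, 0.002]
wrist_force: [0.5, -0.1, -0.4]
finger_gap: 0.0851
```

Emit:
move_arm([
  [[0, 0, 1], [0, 0, 0], 1],
  [[0, 0, 1], [0, 0, 0], 1],
  [[-1, 0, 1], [0, 0, 0], 1],
  [[-1, 0, 0], [0, 0, 0], 1],
  [[0, 0, 0], [0, 0, 0], 1],
])

```text
clock: 18.1
tcp_pos: [0.5328, -0.2489, 0.197]
orientation: [-0.001, 0.0, 1.0, 0.001]
wrist_force: [-1.0, 0.0, 0.3]
finger_gap: 0.0852
```

```bash
python3 - <<'E'
from h import *
s=env.get_state();print(s["tcp_pos"],s["orientation"],s["finger_gap"],s["wrist_force"])
f,K,C=cam("wrist")
print(locate(f,K,C,"medium",.612,-.25,zf=.074,win=1.15))
o=overlay(f,K,C,[(.612,-.25,.11,.03),(.612,-.25,.11,.027)])
save(o,"pics/w15.png")
E
```

```text
[ 0.53281464 -0.24887068  0.19695368] [-1.47647129e-03  2.71408677e-04  9.99998692e-01  6.02356529e-04] 0.08522697138952733 [-0.96519177  0.03529916  0.33397882]
(array([ 0.6125, -0.2502]), 'area ratio 0.974')
```

View pics/w15.png

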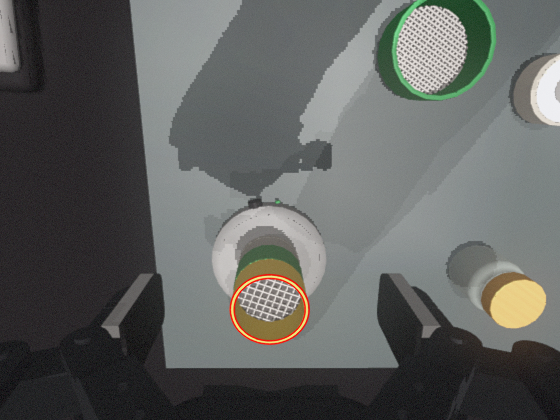

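The medium is seated, its rim at (270,309) matching. On to the coarse.

Emit:
move_arm([
  [[0.17, 1, 0], [0, 0, 0], 1],
  [[0.17, 1, 0], [0, 0, 0], 1],
  [[0.17, 1, 0], [0, 0, 0], 1],
  [[0.17, 1, 0], [0, 0, 0], 1],
  [[0.17, 1, 0], [0, 0, 0], 1],
])

```text
clock: 18.65
tcp_pos: [0.5724, -0.0482, 0.1959]
orientation: [0.0, -0.001, 1.0, 0.0]
wrist_force: [0.3, -0.3, -0.6]
finger_gap: 0.0856
```

Emit:
move_arm([
  [[0.17, 1, 0], [0, 0, 0], 1],
  [[0.17, 1, 0], [0, 0, 0], 1],
  [[0.17, 1, 0], [0, 0, 0], 1],
  [[0.17, 1, 0], [0, 0, 0], 1],
  [[0.17, 1, 0], [0, 0, 0], 1],
])

```text
clock: 19.15
tcp_pos: [0.6063, 0.1524, 0.1957]
orientation: [0.0, -0.001, 1.0, 0.0]
wrist_force: [0.7, -0.4, -0.7]
finger_gap: 0.0852
```

Emit:
move_arm([
  [[0.17, 1, 0], [0, 0, 0], 1],
  [[0.13, 0.7, -0.5], [0, 0, 0], 1],
  [[0, 0, -1], [0, 0, 0], 1],
  [[0, 0, -0.7], [0, 0, 0], 1],
  [[0, 0, 0], [0, 0, 0], 1],
])

```text
clock: 19.65
tcp_pos: [0.6143, 0.2184, 0.1026]
orientation: [-0.004, -0.001, 1.0, -0.001]
wrist_force: [0.3, -0.3, 0.5]
finger_gap: 0.0853
```

```bash
python3 - <<'E'
from h import *
s=env.get_state();print(s["tcp_pos"],s["orientation"],s["finger_gap"],s["wrist_force"])
f,K,C=cam("wrist")
print(locate(f,K,C,"coarse",.6133,.219,win=1.15))
save(overlay(f,K,C,[(.6133,.219,.036,.03)]),"pics/w16.png")
E
```

```text
[0.61433355 0.2184267  0.10257541] [-4.49806650e-03 -1.13669566e-03  9.99988857e-01 -8.72556160e-04] 0.08532109914182842 [ 0.31224677 -0.284207    0.52309376]
(array([0.6124, 0.2187]), 'area ratio 0.976')
```

View pics/w16.png

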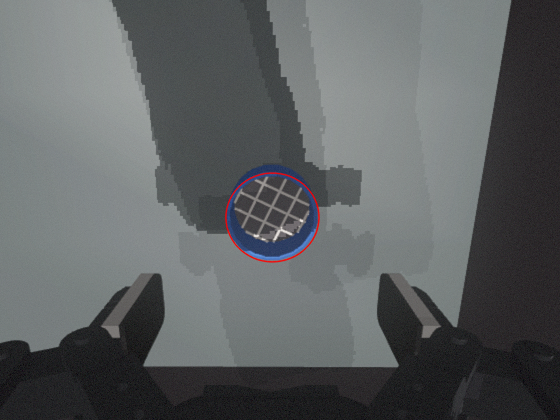

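Blue at (272,216), centred. Descending.

Emit:
move_arm([
  [[0, 0, -0.9], [0, 0, 0], 1],
  [[0, 0, -0.9], [0, 0, 0], 1],
  [[0, 0, -0.6], [0, 0, 0], 1],
  [[0, 0, -0.1], [0, 0, 0], 1],
  [[0, 0, 0], [0, 0, 0], 1],
])

```text
clock: 20.2
tcp_pos: [0.6183, 0.2182, 0.0095]
orientation: [0.001, -0.0, 1.0, 0.0]
wrist_force: [0.3, -0.3, 0.1]
finger_gap: 0.0852
```

```bash
python3 - <<'E'
from h import *
s=env.get_state();print(s["tcp_pos"],s["orientation"],s["finger_gap"],s["wrist_force"])
f,K,C=cam("wrist")
print(locate(f,K,C,"coarse",.6133,.219,win=1.15))
E
```

```text
[0.61832547 0.2181537  0.00946379] [ 5.45454488e-04 -3.64110516e-04  9.99999768e-01  1.82588246e-04] 0.08522598027355871 [ 0.30376663 -0.27203832  0.07987936]
(array([0.6124, 0.2186]), 'area ratio 0.984')
```

Emit:
move_arm([
  [[-0.13, 0.02, -0.2], [0, 0, 0], 1],
  [[0, 0, -0.2], [0, 0, 0], 1],
  [[0, 0, -0.14], [0, 0, 0], 1],
  [[0, 0, 0], [0, 0, 0], 1],
])

```text
clock: 20.65
tcp_pos: [0.6112, 0.2187, -0.0142]
orientation: [-0.001, -0.001, 1.0, -0.0]
wrist_force: [-0.5, 0.4, 0.4]
finger_gap: 0.0857
```

Emit:
move_arm([
  [[0, 0, 0], [0, 0, 0], -1],
  [[0, 0, 0], [0, 0, 0], -1],
  [[0, 0, 0], [0, 0, 0], -1],
  [[0, 0, 0], [0, 0, 0], -1],
  [[0, 0, 0], [0, 0, 0], -1],
], newtons=30)

```text
clock: 21.15
tcp_pos: [0.6125, 0.219, -0.0127]
orientation: [0.001, -0.001, 1.0, 0.0]
wrist_force: [-0.3, 1.3, 3.9]
finger_gap: 0.059
```

Emit:
move_arm([
  [[0, 0, 0.5], [0, 0, 0], -1],
  [[0, 0, 1], [0, 0, 0], -1],
  [[0, 0, 1], [0, 0, 0], -1],
  [[0, 0, 1], [0, 0, 0], -1],
  [[0, 0, 1], [0, 0, 0], -1],
])

```text
clock: 21.65
tcp_pos: [0.6115, 0.2187, 0.1679]
orientation: [-0.0, -0.001, 1.0, -0.0]
wrist_force: [0.4, 0.5, -1.2]
finger_gap: 0.059
```

```bash
python3 - <<'E'
from h import *
s=env.get_state();print(s["tcp_pos"],s["orientation"],s["finger_gap"],s["wrist_force"])
x,y,z=s["tcp_pos"]
f,K,C=cam("wrist")
print(locate(f,K,C,"coarse",x,y,zf=z+.0127,win=1.15))
save(overlay(f,K,C,[(x,y,z+.036+.0127,.03),(x,y,z+.036+.0127,.027)]),"pics/w17.png")
E
```

```text
[0.61148733 0.21870685 0.16786989] [-4.71064994e-04 -5.16419811e-04  9.99999751e-01 -9.40182060e-05] 0.05904853571321409 [ 0.44731469  0.45611804 -1.17835511]
(array([0.6115, 0.2183]), 'area ratio 0.976')
```

View pics/w17.png

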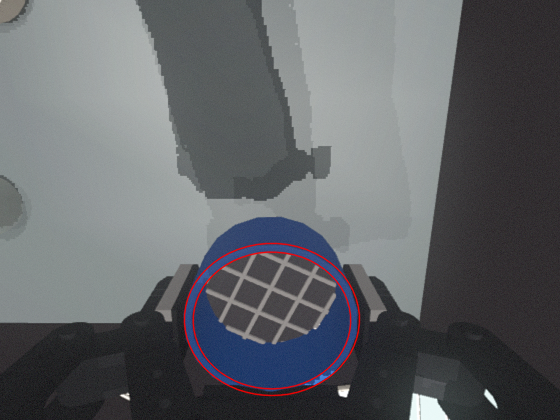

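The coarse is held upright and centred. Carrying it over.

Emit:
move_arm([
  [[0, -1, 0], [0, 0, 0], -1],
  [[0, -1, 0], [0, 0, 0], -1],
  [[0, -1, 0], [0, 0, 0], -1],
  [[0, -1, 0], [0, 0, 0], -1],
  [[0, -1, 0], [0, 0, 0], -1],
])

```text
clock: 22.2
tcp_pos: [0.6115, 0.0175, 0.1662]
orientation: [-0.0, -0.001, 1.0, 0.0]
wrist_force: [0.6, 0.3, -0.7]
finger_gap: 0.0597
```

Emit:
move_arm([
  [[0, -1, 0], [0, 0, 0], -1],
  [[0, -1, 0], [0, 0, 0], -1],
  [[0, -1, 0], [0, 0, 0], -1],
  [[0, -1, 0], [0, 0, 0], -1],
  [[0, -1, 0], [0, 0, 0], -1],
])

```text
clock: 22.7
tcp_pos: [0.6115, -0.1826, 0.1661]
orientation: [-0.0, -0.001, 1.0, 0.0]
wrist_force: [0.6, -0.3, -1.0]
finger_gap: 0.0589
```

Emit:
move_arm([
  [[0.02, -1, 0], [0, 0, 0], -1],
  [[0, -0.72, 0], [0, 0, 0], -1],
  [[0, 0, 0], [0, 0, 0], -1],
  [[0, 0, 0], [0, 0, 0], -1],
])

```text
clock: 23.1
tcp_pos: [0.6122, -0.2504, 0.1658]
orientation: [-0.001, 0.0, 1.0, 0.001]
wrist_force: [-0.1, 0.1, -0.7]
finger_gap: 0.0594
```

```bash
python3 - <<'E'
from h import *
s=env.get_state();print(s["tcp_pos"],s["orientation"],s["finger_gap"],s["wrist_force"])
x,y,z=s["tcp_pos"]
f,K,C=cam("scene")
save(overlay(f,K,C,[(.612,-.2505,.11,.03),(x,y,z+.0125,.0205),(x,y,z+.0485,.03)]),"pics/s18.png",(140,80,290,220),4)
E
```

```text
[ 0.61222464 -0.25037443  0.16576314] [-6.55121796e-04  2.70058919e-04  9.99999554e-01  6.24559414e-04] 0.059443595674848436 [-0.14543423  0.06828867 -0.74887238]
```

View pics/s18.png

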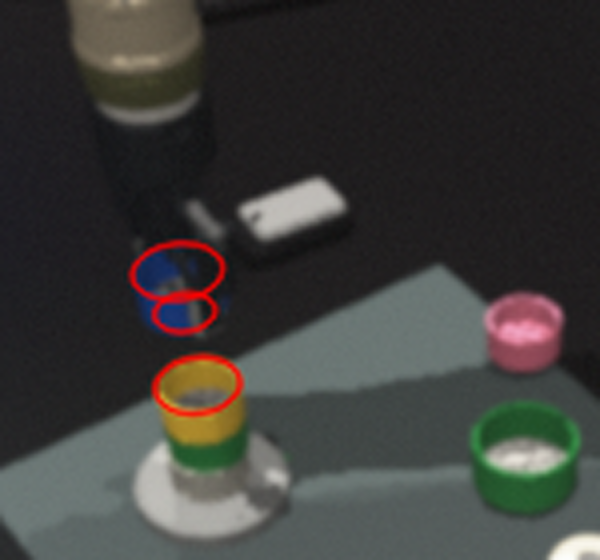

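The stack is straight with the coarse aligned above it. Lowering.

Emit:
move_arm([
  [[0, 0, -0.6], [0, 0, 0], -1],
  [[0, 0, -0.5], [0, 0, 0], -1],
  [[0, 0, -0.3], [0, 0, 0], -1],
  [[0, 0, -0.15], [0, 0, 0], -1],
  [[0, 0, 0], [0, 0, 0], -1],
])

```text
clock: 23.65
tcp_pos: [0.6125, -0.2489, 0.1041]
orientation: [-0.001, -0.001, 1.0, 0.0]
wrist_force: [-0.2, 0.3, -0.6]
finger_gap: 0.0593
```

Emit:
move_arm([
  [[0, 0, -0.05], [0, 0, 0], -1],
  [[0, 0, -0.05], [0, 0, 0], -1],
  [[0, 0, -0.05], [0, 0, 0], -1],
  [[0, 0, 0], [0, 0, 0], -1],
])

```text
clock: 24.05
tcp_pos: [0.6129, -0.25, 0.0989]
orientation: [0.0, -0.0, 1.0, 0.0]
wrist_force: [-0.2, -0.4, -1.1]
finger_gap: 0.0596
```

Emit:
move_arm([
  [[0, 0, -0.05], [0, 0, 0], -1],
  [[0, 0, -0.05], [0, 0, 0], -1],
  [[0, 0, -0.04], [0, 0, 0], -1],
  [[0, 0, 0], [0, 0, 0], -1],
])

```text
clock: 24.45
tcp_pos: [0.6126, -0.2498, 0.0927]
orientation: [-0.0, -0.001, 1.0, 0.0]
wrist_force: [-0.5, -0.1, -2.3]
finger_gap: 0.0595
```

Emit:
move_arm([
  [[0, 0, -0.04], [0, 0, 0], -1],
  [[0, 0, 0], [0, 0, 0], -1],
])

```text
clock: 24.65
tcp_pos: [0.6128, -0.2499, 0.0914]
orientation: [-0.0, -0.001, 1.0, 0.0]
wrist_force: [-0.6, 0.1, -1.1]
finger_gap: 0.0592
```

Emit:
move_arm([
  [[0, 0, -0.03], [0, 0, 0], -1],
  [[0, 0, 0], [0, 0, 0], -1],
])

```text
clock: 24.85
tcp_pos: [0.613, -0.2499, 0.0912]
orientation: [0.0, -0.001, 1.0, -0.0]
wrist_force: [-0.4, -0.1, 3.4]
finger_gap: 0.0591
```

Emit:
move_arm([
  [[0, 0, -0.02], [0, 0, 0], -1],
  [[0, 0, 0], [0, 0, 0], -1],
])

```text
clock: 25.05
tcp_pos: [0.6132, -0.2499, 0.0911]
orientation: [0.001, -0.001, 1.0, -0.0]
wrist_force: [-2.8, 1.6, 8.3]
finger_gap: 0.0592
```

```bash
python3 - <<'E'
from h import *
s=env.get_state();print(s["tcp_pos"],s["finger_gap"],s["wrist_force"])
f,K,C=cam("scene")
save(overlay(f,K,C,[(.612,-.2505,.14,.03)]),"pics/s19.png",(140,80,290,220),4)
E
```

```text
[ 0.61323297 -0.24990522  0.09113467] 0.059174036533759564 [-2.82330078  1.62404815  8.30645119]
```

View pics/s19.png

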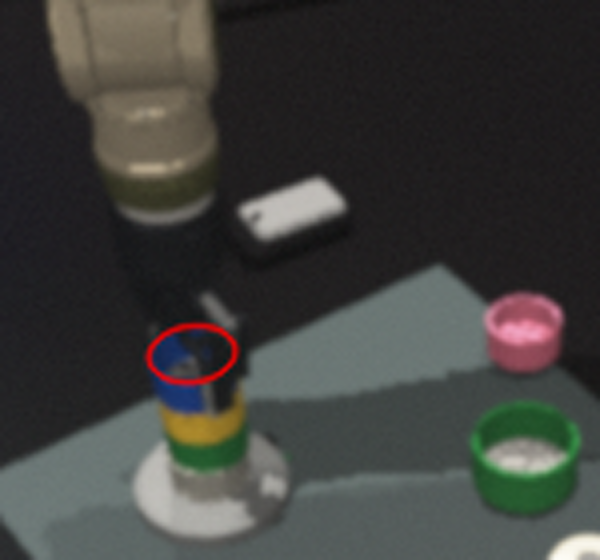

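Coarse seated at the predicted height. Releasing and lifting.

Emit:
move_arm([
  [[0, 0, 0], [0, 0, 0], 1],
  [[0, 0, 0], [0, 0, 0], 1],
  [[0, 0, 0], [0, 0, 0], 1],
  [[0, 0, 0], [0, 0, 0], 1],
  [[0, 0, 0.5], [0, 0, 0], 1],
])

```text
clock: 25.6
tcp_pos: [0.6109, -0.2489, 0.1064]
orientation: [-0.003, -0.001, 1.0, 0.002]
wrist_force: [0.7, 0.4, 0.3]
finger_gap: 0.0856
```

Emit:
move_arm([
  [[0, 0, 1], [0, 0, 0], 1],
  [[0, 0, 1], [0, 0, 0], 1],
  [[-1, 0, 0.4], [0, 0, 0], 1],
  [[-1, 0, 0], [0, 0, 0], 1],
  [[0, 0, 0], [0, 0, 0], 1],
])

```text
clock: 26.1
tcp_pos: [0.5281, -0.2487, 0.2055]
orientation: [-0.002, 0.0, 1.0, 0.001]
wrist_force: [1.2, -0.1, -0.5]
finger_gap: 0.0855
```

```bash
python3 - <<'E'
from h import *
s=env.get_state();print(s["tcp_pos"],s["orientation"],s["finger_gap"],s["wrist_force"])
f,K,C=cam("wrist")
print(locate(f,K,C,"coarse",.612,-.25,zf=.104,win=1.15))
o=overlay(f,K,C,[(.612,-.25,.14,.03),(.612,-.25,.14,.027)])
save(o,"pics/w20.png")
E
```

```text
[ 0.52806497 -0.24868588  0.2055401 ] [-1.95109933e-03  3.36523250e-04  9.99997614e-01  9.23040983e-04] 0.0855174341461079 [ 1.15984874 -0.12713458 -0.48148137]
(array([ 0.6146, -0.2502]), 'area ratio 0.967')
```

View pics/w20.png

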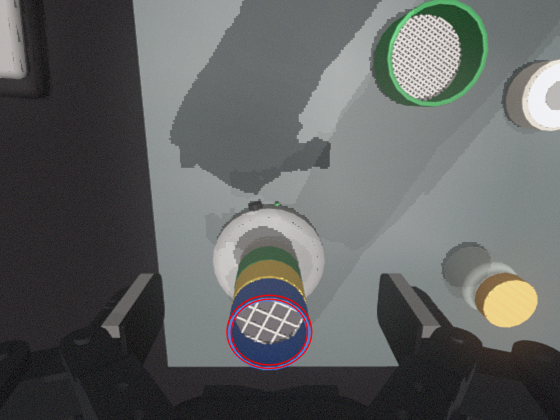

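The stack of three is aligned, rim at (269,332). Now the lid.

Emit:
move_arm([
  [[-0.3, 1, 0], [0, 0, 0], 1],
  [[-0.3, 1, 0], [0, 0, 0], 1],
  [[-0.3, 1, 0], [0, 0, 0], 1],
  [[-0.3, 1, 0], [0, 0, 0], 1],
  [[-0.3, 1, 0], [0, 0, 0], 1],
])

```text
clock: 26.65
tcp_pos: [0.4735, -0.0485, 0.2056]
orientation: [0.001, -0.0, 1.0, 0.0]
wrist_force: [1.2, 0.3, -0.3]
finger_gap: 0.0855
```

Emit:
move_arm([
  [[-0.3, 1, 0], [0, 0, 0], 1],
  [[-0.1, 0.3, -0.7], [0, 0, 0], 1],
  [[0, 0, -0.9], [0, 0, 0], 1],
  [[0, 0, -0.7], [0, 0, 0], 1],
  [[0, 0, 0], [0, 0, 0], 1],
])

```text
clock: 27.15
tcp_pos: [0.4548, 0.0031, 0.1103]
orientation: [-0.003, -0.001, 1.0, 0.001]
wrist_force: [-1.0, -0.1, -0.6]
finger_gap: 0.0853
```

```bash
python3 - <<'E'
from h import *
s=env.get_state();print(s["tcp_pos"],s["orientation"],s["finger_gap"],s["wrist_force"])
f,K,C=cam("wrist")
x,y,_=s["tcp_pos"]
g=cv2.cvtColor(f,cv2.COLOR_RGB2HSV)
m=cv2.inRange(g,(0,0,140),(179,60,255))
r=locate(f,K,C,"lid",.450,.003,win=1.1,m=m); print(r)
save(overlay(f,K,C,[(r[0][0],r[0][1],.032,.027),(r[0][0],r[0][1],.029,.03)]),"pics/w21.png"); save(cv2.cvtColor(m,cv2.COLOR_GRAY2RGB),"pics/m21.png")
E
```

```text
[0.45483765 0.00306186 0.11029013] [-3.10176850e-03 -1.07132043e-03  9.99994404e-01  6.49966649e-04] 0.08530797234488585 [-1.0370541  -0.09875831 -0.619934  ]
(array([4.523e-01, 3.000e-04]), 'area ratio 0.913')
```

View pics/w21.png

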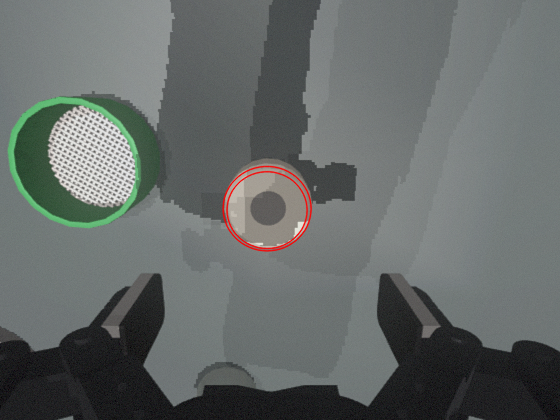

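Lid dot at (268,208), so the lid is at about (0.4515,0.0003). The big green decoy at (75,160) is clear of the jaw path. Descending.

Emit:
move_arm([
  [[-0.1, -0.07, -0.9], [0, 0, 0], 1],
  [[0, 0, -0.9], [0, 0, 0], 1],
  [[0, 0, -0.6], [0, 0, 0], 1],
  [[0, 0, -0.3], [0, 0, 0], 1],
  [[0, 0, 0], [0, 0, 0], 1],
])

```text
clock: 27.7
tcp_pos: [0.4535, -0.0009, 0.0055]
orientation: [-0.0, -0.0, 1.0, 0.0]
wrist_force: [0.3, -0.6, -0.1]
finger_gap: 0.0853
```

```bash
python3 - <<'E'
from h import *
s=env.get_state();print(s["tcp_pos"],s["orientation"],s["finger_gap"],s["wrist_force"])
f,K,C=cam("wrist")
save(overlay(f,K,C,[(.4515,.0003,.032,.027),(.4515,.0003,.029,.03),(.4515,.0003,.032,.001)]),"pics/w22.png")
E
```

```text
[ 0.45348808 -0.00091421  0.00546523] [-3.45925411e-04 -3.54590652e-04  9.99999866e-01  1.52737951e-04] 0.08534848443762197 [ 0.34058844 -0.58009311 -0.09043972]
```

View pics/w22.png

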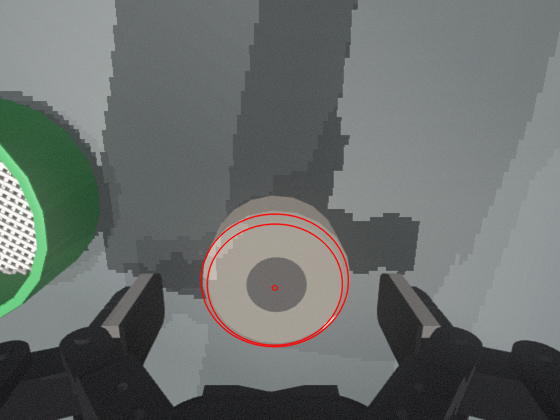

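Emit:
move_arm([
  [[-0.08, 0.04, -0.2], [0, 0, 0], 1],
  [[0, 0, -0.2], [0, 0, 0], 1],
  [[0, 0, -0.07], [0, 0, 0], 1],
  [[0, 0, 0], [0, 0, 0], 1],
])

```text
clock: 28.15
tcp_pos: [0.4494, 0.001, -0.0135]
orientation: [-0.0, -0.001, 1.0, 0.0]
wrist_force: [-0.0, 0.4, -0.7]
finger_gap: 0.0853
```

Emit:
move_arm([
  [[0, 0, 0], [0, 0, 0], -1],
  [[0, 0, 0], [0, 0, 0], -1],
  [[0, 0, 0], [0, 0, 0], -1],
  [[0, 0, 0], [0, 0, 0], -1],
  [[0, 0, 0], [0, 0, 0], -1],
], newtons=30)

```text
clock: 28.65
tcp_pos: [0.4499, 0.0009, -0.0127]
orientation: [0.0, -0.001, 1.0, 0.0]
wrist_force: [-1.0, 1.0, 5.7]
finger_gap: 0.0592
```

Emit:
move_arm([
  [[0, 0, 0.4], [0, 0, 0], -1],
  [[0, 0, 1], [0, 0, 0], -1],
  [[0, 0, 1], [0, 0, 0], -1],
  [[0, 0, 1], [0, 0, 0], -1],
  [[0, 0, 1], [0, 0, 0], -1],
])

```text
clock: 29.15
tcp_pos: [0.4492, 0.0009, 0.1642]
orientation: [-0.0, -0.001, 1.0, 0.0]
wrist_force: [1.1, 0.1, -0.3]
finger_gap: 0.0588
```

Emit:
move_arm([
  [[0, 0, 0.9], [0, 0, 0], -1],
  [[0, 0, 0], [0, 0, 0], -1],
])

```text
clock: 29.35
tcp_pos: [0.4527, 0.0004, 0.2037]
orientation: [0.005, -0.001, 1.0, -0.001]
wrist_force: [0.1, -1.0, -1.0]
finger_gap: 0.0589
```

```bash
python3 - <<'E'
from h import *
s=env.get_state();print(s["tcp_pos"],s["orientation"],s["finger_gap"],s["wrist_force"])
x,y,z=s["tcp_pos"]
f,K,C=cam("wrist")
zf=z+.0127
save(overlay(f,K,C,[(x,y,zf+.032,.027),(x,y,zf+.029,.03),(x,y,zf+.032,.001)]),"pics/w23.png")
E
```

```text
[4.52740335e-01 3.64151796e-04 2.03682702e-01] [ 4.51677156e-03 -5.80283997e-04  9.99989327e-01 -7.80331033e-04] 0.05886923232728411 [ 0.097505   -0.99316231 -0.96594779]
```

View pics/w23.png

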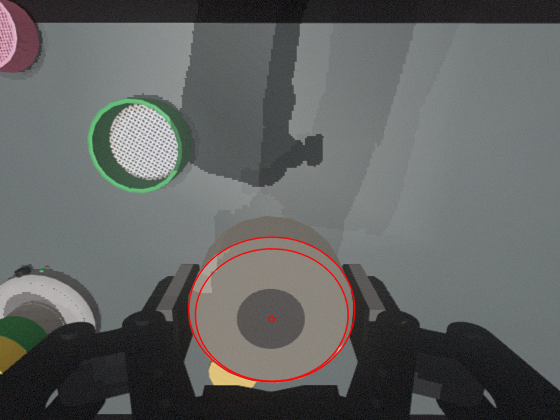

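The lid is held and centred, dot at (271,319). Carrying it over.

Emit:
move_arm([
  [[0.65, -1, 0], [0, 0, 0], -1],
  [[0.65, -1, 0], [0, 0, 0], -1],
  [[0.65, -1, 0], [0, 0, 0], -1],
  [[0.65, -1, 0], [0, 0, 0], -1],
  [[0.65, -1, 0], [0, 0, 0], -1],
])

```text
clock: 29.9
tcp_pos: [0.5795, -0.2004, 0.1963]
orientation: [-0.001, -0.0, 1.0, 0.001]
wrist_force: [1.1, 0.5, 0.2]
finger_gap: 0.0588
```

Emit:
move_arm([
  [[0.65, -1, 0], [0, 0, 0], -1],
  [[0.17, -0.27, 0], [0, 0, 0], -1],
  [[0, 0, 0], [0, 0, 0], -1],
  [[0, 0, 0], [0, 0, 0], -1],
])

```text
clock: 30.3
tcp_pos: [0.6113, -0.2492, 0.1965]
orientation: [-0.002, -0.0, 1.0, 0.001]
wrist_force: [-0.8, -0.4, -0.8]
finger_gap: 0.0588
```

```bash
python3 - <<'E'
from h import *
s=env.get_state();print(s["tcp_pos"],s["orientation"],s["finger_gap"],s["wrist_force"])
x,y,z=s["tcp_pos"]
f,K,C=cam("scene")
save(overlay(f,K,C,[(.612,-.2505,.14,.03),(x,y,z+.0125,.0205)]),"pics/s24.png",(140,60,290,210),4)
E
```

```text
[ 0.61131644 -0.24924754  0.19646305] [-1.74619674e-03 -3.77037486e-04  9.99997700e-01  1.18712530e-03] 0.058844788350545366 [-0.82259834 -0.42778977 -0.78516021]
```

View pics/s24.png

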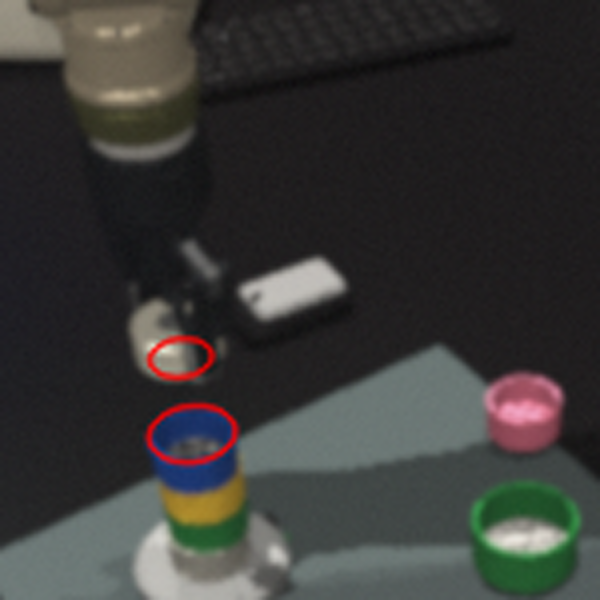

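Emit:
move_arm([
  [[0.03, -0.02, -0.6], [0, 0, 0], -1],
  [[0, 0, -0.5], [0, 0, 0], -1],
  [[0, 0, -0.3], [0, 0, 0], -1],
  [[0, 0, -0.17], [0, 0, 0], -1],
  [[0, 0, 0], [0, 0, 0], -1],
])

```text
clock: 30.85
tcp_pos: [0.613, -0.2498, 0.1354]
orientation: [-0.001, -0.001, 1.0, 0.0]
wrist_force: [-0.1, 0.2, -0.6]
finger_gap: 0.0589
```

Emit:
move_arm([
  [[0, 0, -0.05], [0, 0, 0], -1],
  [[0, 0, -0.05], [0, 0, 0], -1],
  [[0, 0, -0.05], [0, 0, 0], -1],
  [[0, 0, 0], [0, 0, 0], -1],
])

```text
clock: 31.25
tcp_pos: [0.6137, -0.2508, 0.13]
orientation: [0.0, -0.0, 1.0, 0.0]
wrist_force: [-0.8, -1.1, -0.8]
finger_gap: 0.0588
```

Emit:
move_arm([
  [[0, 0, -0.05], [0, 0, 0], -1],
  [[0, 0, -0.05], [0, 0, 0], -1],
  [[0, 0, -0.05], [0, 0, 0], -1],
  [[0, 0, 0], [0, 0, 0], -1],
])

```text
clock: 31.65
tcp_pos: [0.6134, -0.2506, 0.1235]
orientation: [-0.0, -0.001, 1.0, 0.0]
wrist_force: [0.3, -0.4, -1.2]
finger_gap: 0.0588
```

Emit:
move_arm([
  [[0, 0, -0.05], [0, 0, 0], -1],
  [[0, 0, 0], [0, 0, 0], -1],
])

```text
clock: 31.85
tcp_pos: [0.6135, -0.2506, 0.1216]
orientation: [-0.0, -0.001, 1.0, 0.0]
wrist_force: [-0.1, -0.1, -0.2]
finger_gap: 0.059
```

Emit:
move_arm([
  [[0, 0, -0.03], [0, 0, 0], -1],
  [[0, 0, 0], [0, 0, 0], -1],
])

```text
clock: 32.05
tcp_pos: [0.6138, -0.2507, 0.1213]
orientation: [0.0, -0.001, 1.0, -0.0]
wrist_force: [-1.5, -0.3, 2.5]
finger_gap: 0.0587
```

Emit:
move_arm([
  [[0, 0, -0.03], [0, 0, 0], -1],
  [[0, 0, 0], [0, 0, 0], -1],
])

```text
clock: 32.25
tcp_pos: [0.6142, -0.2508, 0.1212]
orientation: [0.001, -0.001, 1.0, -0.0]
wrist_force: [-0.9, 0.4, 7.8]
finger_gap: 0.0587
```

```bash
python3 - <<'E'
from h import *
s=env.get_state();print(s["tcp_pos"],s["finger_gap"],s["wrist_force"])
f,K,C=cam("scene")
save(f,"pics/s25.png",(140,60,290,210),4)
E
```

```text
[ 0.61415679 -0.25078507  0.12121073] 0.05865674858889258 [-0.88353315  0.36157922  7.8123009 ]
```

View pics/s25.png

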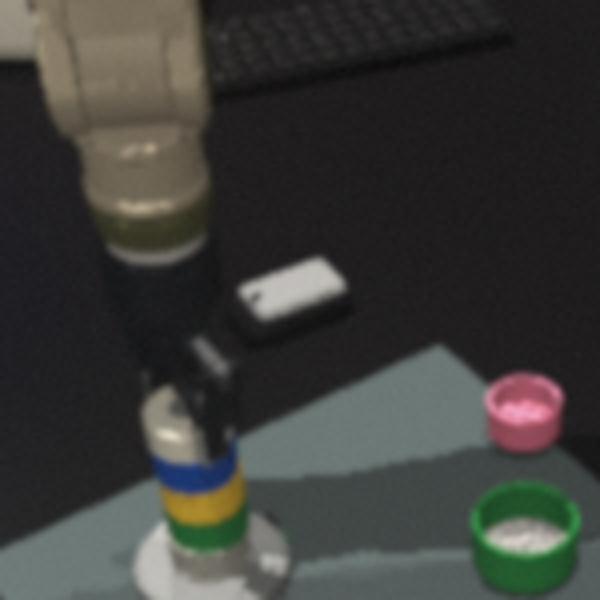

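Lid seated at the predicted height (0.121). Releasing and backing away.

Emit:
move_arm([
  [[0, 0, 0], [0, 0, 0], 1],
  [[0, 0, 0], [0, 0, 0], 1],
  [[0, 0, 0], [0, 0, 0], 1],
  [[0, 0, 0], [0, 0, 0], 1],
  [[0, 0, 0.5], [0, 0, 0], 1],
])

```text
clock: 32.8
tcp_pos: [0.6117, -0.2497, 0.1364]
orientation: [-0.003, -0.0, 1.0, 0.002]
wrist_force: [0.3, -0.6, -0.7]
finger_gap: 0.0854
```

Emit:
move_arm([
  [[0, 0, 1], [0, 0, 0], 1],
  [[0, 0, 1], [0, 0, 0], 1],
  [[-1, 0.5, 0.3], [0, 0, 0], 1],
  [[-1, 0.5, 0], [0, 0, 0], 1],
  [[0, 0, 0], [0, 0, 0], 1],
])

```text
clock: 33.3
tcp_pos: [0.5274, -0.2069, 0.2305]
orientation: [-0.003, -0.001, 1.0, 0.002]
wrist_force: [0.2, -0.6, 0.1]
finger_gap: 0.0854
```

```bash
python3 - <<'E'
from h import *
s=env.get_state();print(s["tcp_pos"],s["orientation"],s["finger_gap"],s["wrist_force"])
f,K,C=cam("wrist")
save(overlay(f,K,C,[(.612,-.25,.163,.03),(.612,-.25,.166,.027),(.612,-.25,.166,.001)]),"pics/w26.png")
f,K,C=cam("scene")
save(overlay(f,K,C,[(.612,-.2505,.163,.03),(.612,-.2505,.166,.001)]),"pics/s26.png",(140,60,290,210),4)
save(f,"pics/s26f.png")
f,K,C=cam("top"); save(f,"pics/t26.png")
E
```

```text
[ 0.52740073 -0.20690772  0.23053149] [-3.43558960e-03 -7.67459266e-04  9.99991813e-01  1.99541095e-03] 0.08538086333009338 [ 0.18957683 -0.63084694  0.14490943]
```

View pics/w26.png

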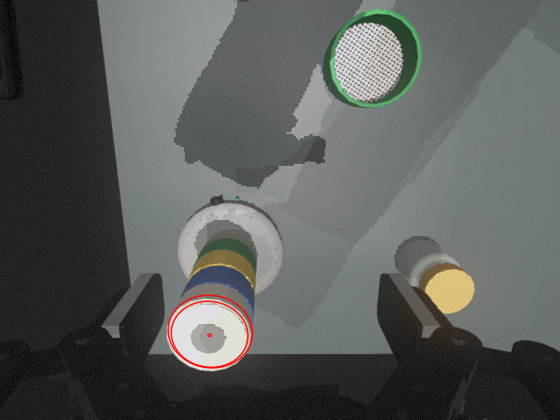

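View pics/s26.png

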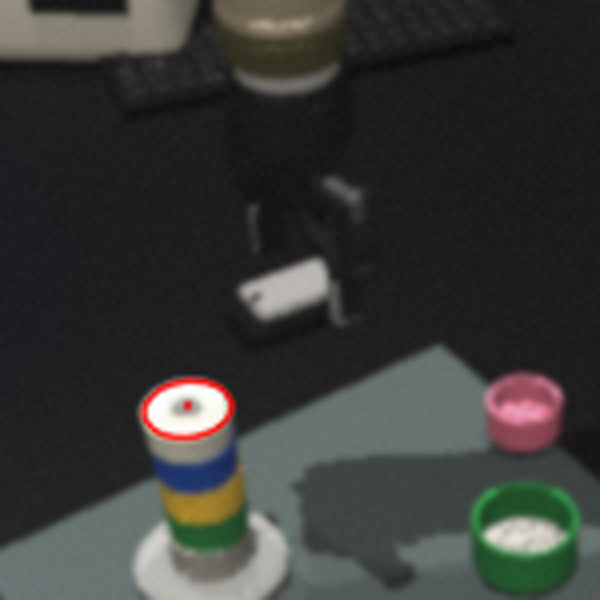

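View pics/s26f.png

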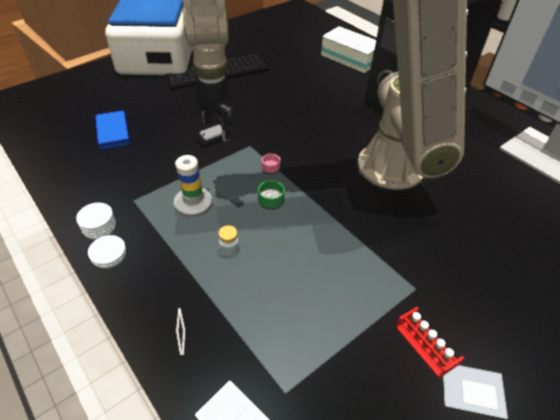

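The stack is upright and aligned. Its top overlays the seated prediction in both views, and the jar, rack, mouse and decoys are at the same pixels as at the start. Handing in.

```bash
python3 - <<'E'
from h import *
s=env.get_state();print(s["clock"],np.abs(s["qvel"]).max())
print(job.hand_in())
E
```

```text
33.45 0.041186467532632484
the job is handed in; nothing more can be done
None
```

The fine, medium and coarse sieves and then the lid are stacked on the catch pan in that order. I handed the job in at 33.45 s with the gripper open and clear; no verdict was reported.

- **Seating:** each part stopped within about 1 mm of its predicted seated height, with 7–12 N of upward reaction. In the last wrist and scene pictures the lid top matches its expected position (top face 166 mm up) to about 2 mm, and the stack stands straight.
- **Bystanders:** the jar, vial rack, mouse, big green sieve and pink sieve look unmoved in the last pictures. I compared them by eye, not by fresh measurement.
- **What disagreed:** the fingertips appeared in the wrist and scene cameras about 20 mm behind the reported TCP, not 19 mm ahead as stated. Because of this, my first try at the fine sieve closed on air above it and did not disturb it. After correcting for that offset, every grasp worked first time.
- **Smaller disagreements:** TCP readings varied by a few millimetres from one to the next. The fine sieve touched the pan wall with about 5 N as it went in, so I shifted it about 2 mm before it seated. Two camera fits were poor because the part was partly hidden, so I used overlays there.

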